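# Lock the pilling camera over its specimen with the quick-release

### The arm

A 7-joint arm with a two-finger parallel gripper is mounted at the origin on the work surface. World frame = base frame: x ahead of the robot, y to its left, z up, the work surface at z = 0. Lengths are in mm, angles in rad, forces in N, time in s.
With the tool pointing down it reaches from about 425 to 950 mm from the base axis. Payload 16.7 kg.
Tool frame: the origin (TCP) lies at the very end of the fingers, on their centre line; the grasp point (between the pads) lies 19 mm behind it; z points along the fingers, y is the line along which they close (so a half turn about z gives the same grasp; the last joint's range is limited). The gripper opens to 94 mm and grips with 3 to 60 N. Pads are 16 mm wide; open, the fingers measure 119 mm over their backs; the gripper's body (75 mm by 177 mm) begins 78 mm behind the grasp point.
Start: joints at [-1.343, 0.426, 0.074, 1.606, -0.034, 1.111, -0.067], TCP at [248.992, 627.356, 181.167] pointing down, gripper open.
Joint ranges: [-2.85, 2.85], [-0.5, 2.14], [-1.23, 1.37], [0.21, 2.46], [-1.02, 4.16], [0.16, 2.05], [-2.73, 2.73]. Speed limits (rad/s): [1.89, 1.89, 2.39, 2.39, 3.01, 3.01, 3.01].

### API

Orientations are given as a unit quaternion [x, y, z, w].
In Python, from bench import bot gives the robot as it stands.
- The arm moves only by the tool arm_command, never from a script. Its argument "motion" is one flat list of numbers, 4 for each row, row after row: the shift along the tool's x, y, z in units of 50 mm (1.0 is 50 mm), then the turn about the tool's z in units of 6 degrees (1.0 is 6 degrees). A call has 1 to 10 rows; each row is the pose to reach, as a shift and turn from the pose commanded when the call began, along the tool's axes at that moment; what a row does not reach only later rows make up. A row lasts 1/8 s, in which the tool goes at most 62.5 mm and 10.7 degrees, less where a joint would pass 70% of its speed; a pose out of reach is approached as far as the arm can. A call with a gripper value outside its range is refused whole. "grip" is the closure in counts, from 0 (fully open) to 255 (shut), set as the call begins (left out, the last holds). The fingers move at their own pace and stop on an object; the grip force is fixed at half the most. Time passes only in rows, so rows that repeat a pose let the fingers close. It gives the time, the measured TCP pose, the force, the opening and the grip force at its end, in the units of the state.
- bot.observe(): the state, without advancing time (a new reading comes with each control period).
- bot.camera(name): name is "scene" or "top" or "wrist"; returns a dict with "frame" (400x640x3 uint8, red, green, blue), "camera_matrix" (3x3 intrinsics, pixels), "eye" and "orientation" of the camera in the world; the wrist camera has in their place "T_tool_cam" (4x4, takes a point from camera to tool coordinates, whose origin is the TCP and whose axes are the flange's). Camera axes: x right, y down, z forward; pixel columns grow to the right and rows downward; lengths in mm; the calibration is good to about 2 mm. The wrist camera is an equidistant fisheye: a pixel r from the principal point sees the ray r / f radians off the axis. A picture is of the moment at which its call begins: read the wrist's pose just before it. There is no depth.
- bot.finish_job(): hands the job in; it is judged then, once.
Trained networks look in a picture, given as the dict that the camera call returned (one of the last four; its "shot" number tells which), for a name from the list of things; names that differ only in an ending like _2 or _b are one class to them, and where a whole thing is asked for, a point or a joint stands for the part that bears it (a point fixed in the world has none). Each returns a list of dicts, best first, with "confidence" (0 to 1); they miss things now and then, are a little off and sometimes report something else, mostly with a low value. They report only what shows in the picture. A call takes as long as a camera call. They do not tell look-alikes from the thing itself.
- bot.boxes_of(picture, name): "point" ([column, row] in pixels, amid what is visible of it).
- bot.spot_point(picture, name): "point" ([column, row] in pixels: a listed point, or the origin of a listed thing).
The state is a dict: "time": time; "joint_positions": joint angles; "joint_velocities": joint speeds; "tau": joint torques, N m; "eef_pos": TCP position; "orientation": TCP orientation; "wrist_force": force on the tool from outside, world axes, zero at the start; "ft_torque": the same for the moment, N m; "gripper_width": finger opening in mm; "gripper_force": force on a finger pad.
Only numpy, scipy, OpenCV 4.12 (cv2) and the standard library are available. Lean on these libraries where they do the work, as an engineer would, in place of code of your own. Each camera call takes 0.05 s, during which the arm holds its last target. There are 200 camera calls.

### The job

Slide the inspection camera along its cross-rail until the lens is over the middle of the specimen holder with the orange ring, keeping the red cam lever open meanwhile. Then screw the black adjuster nut in (clockwise, seen from its outer end) until the lever meets firm resistance about half-way, some 50 degrees short of closed, and close the lever fully so that the clamp holds the camera there. Leave both specimen holders and everything else on the bench where they are, and let go at the end.

Things in the scene. Friction and masses are not known exactly. Their poses are not given: they have to be found in the camera images.
- stand: White camera stand fixed to the bench: base plate 250 x 410 x 18 mm, two upright posts (22 mm thick, 360 mm apart, 250 mm high) that carry a cross-rail. Origin: bench level, midway between the posts; x points away from the robot at yaw 0, y along the rail to the left, z up. Two small lamp heads, 90 mm high, stand on the robot's side of the base, 165 mm either side of the middle.
- rail: Steel cross-rail, 30 mm thick, along the stand's y. Origin on its axis, midway, 225 mm above the bench. The collar of the camera carriage grips it when clamped.
- carriage (a joint): Position of the camera carriage along the rail (m, + to the stand's +y, 0 midway, travel -0.10 to 0.10). Unclamped it slides under about 4 N; clamped it is held fast. The carriage is an aluminium collar (53 mm thick, 36 mm wide) with a black camera 46 mm square under it, down to 108 mm below the rail's axis.
- lens (a point): Point under the middle of the lens, 110 mm below the rail's axis. It moves with the carriage and lies on the stand's line x = 0.
- shoe: Lower half of the split collar, with the lower of its two clamping ears; the clamp presses it against the rail. Both ears (aluminium, 30 mm wide) reach out from the rail on the side away from the robot, rising 35 degrees. Origin about on the rail's axis; x along the ears, y along the rail, z along the skewer (leaning 35 degrees from vertical towards the robot). The skewer crosses the ears 52 mm out; nut above, lever below; they end 75 mm out.
- nut_grip (a point): Middle of the round black knurled adjuster nut, 35 mm across, 26 mm long, on the upper end of the skewer; 9 mm of washers part it from the ear. z points outwards along its axis: up, leaning 35 degrees towards the robot; x and y turn with the nut. Clockwise seen from outside screws it in; 1 rad moves the angle at which the lever bites up by about 0.17 rad, against a drag of 0.45 N m, and stays as left. It starts 2 to 5.5 rad too loose.
- lever_pivot (a point): Pivot of the cam lever, on the lower end of the skewer, 36 mm below the ears' middle plane, with a steel cam disc 34 mm across. y is the hinge axis (the stand's y), x points along the lever to its tip at any angle.
- lever_paddle (a point): Middle of the red lever's paddle, 74 mm from the pivot along the lever; the paddle is 40 mm long, 16 mm wide (across, along the rail) and 9 mm thick, the arm behind it 12 mm wide, the tip 94 mm from the pivot.
- lever (a joint): Angle of the cam lever (rad), 0 fully closed: it then points away from the robot, 35 degrees up, along the ears. It swings open downwards about the stand's +y to 1.75 and stays where it is left (friction 0.07 N m). With the nut right it turns freely down to about 0.9, then resists with up to about 0.7 N m (10 N at the paddle), eases below 0.4 and goes over centre at 0.12. (Clamp too loose: it bites later, weakly or not at all.)
- specimen: Loose steel specimen holder with an ORANGE ring round its grey middle: disc 56 mm across, 15 mm high, origin at the centre of its underside. It stands on the stand's black stage (top 22 mm above the bench), 42 to 70 mm to one side of the stage's middle. The one to be inspected.
- spare_specimen: Loose steel specimen holder of the same size with a plain grey ring, on the other side of the stage. To be left alone.
- dropper_bottle: Amber bottle, 48 mm across, 115 mm high, standing on the base's far left corner. Bystander.
- small_weight: Steel weight with a knob, 36 mm across, 52 mm high, on the base's far right corner. Bystander.
- load_weight: Steel weight with a knob, 52 mm across, 64 mm high, on the bench to the left of the stand. Bystander.
- bench_holder: Steel specimen holder with a plain ring, 56 mm across, 15 mm high, on the base plate below the lever. Bystander.
- beaker: Glass beaker, 68 mm across, 90 mm high, on the bench to the right of the stand. Bystander.
Mind the look-alikes: they are no part of the job. What is shaped like the specimen but green, purple or turquoise is not meant.

How it is judged (in metres and radians):
On the way, in this order (a step that is already met when the one before it is completed fails the run):
1. the lens is over the orange-ringed holder, the lever still open (horizontal distance between lens and specimen below 0.006 m and value of joint lever above 0.8 rad), for 0.3 s.
2. pulled in from open, the lever meets resistance with at least a third of its swing still to go (contact force between shoe and rail above 10 N and value of joint lever between 0.58 and 1.12 rad).
At the end, for the whole second after the job is handed in: The lever is fully closed (within 0.06 rad), the collar grips the rail with 62 to 185 N (the lever began to bite at about 40 to 62 degrees before closed), and the lens is within 6 mm of being over the centre of the orange-ringed holder (value of joint lever below 0.06 rad and contact force between shoe and rail between 62 and 185 N and horizontal distance between lens and specimen below 0.006 m and angle between specimen's own z axis and vertical below 0.1 rad); the robot touches nothing.
It fails at once if a specimen holder on the stage is shifted by more than 10 mm (distance of any of specimen, spare_specimen from where it was at the start of the episode above 0.01 m).
It fails at once if another thing on the bench is shifted by more than 25 mm (distance of any of dropper_bottle, small_weight, load_weight, bench_holder, beaker from where it was at the start of the episode above 0.025 m).
It also fails if it takes over 72 s, if anything falls off the work surface, if the arm or the gripper's body presses on something with over 40 N, if the wrist force passes 120 N, or if a joint passes its speed limit or range.

## Working session

There is one attempt and no reset: what is moved stays moved. The work goes in short steps, Python scripts to look and compute and a tool call to move; the robot and the scene stay as the last step left them, time stands still between calls to the robot, and variables do not carry over. Pictures are saved under pics/ and viewed, at most 10 in all, crops included, and the job is handed in when it is done.

Besides the shell and the picture viewer there is one more tool, called as name(argument=value, ...), one argument or row to a line, values as JSON. arm_command: Moves the arm, as the interface text tells. Its arguments: {"type":"object","properties":{"motion":{"type":"array"},"grip":{"type":"number"}},"required":["motion"]}

```bash
ls; mkdir -p pics; python3 - <<'E'
from bench import bot
import cv2,json,numpy as np
s=bot.observe();print({k:np.round(v,3).tolist() for k,v in s.items()})
for n in("scene","top"):
    p=bot.camera(n);cv2.imwrite(f"pics/{n}0.png",p["frame"][:,:,::-1])
    print(n,p["camera_matrix"],p["eye"],p["orientation"])
    for t in["stand","rail","carriage","lens","shoe","nut_grip","lever_pivot","lever_paddle","specimen","spare_specimen","bench_holder","beaker","dropper_bottle","small_weight","load_weight"]:
        print(t,[(np.round(d["point"]).tolist(),round(d["confidence"],2)) for d in bot.spot_point(p,t)[:4]])
E
```

```text
pics
{'time': 0.0, 'joint_positions': [-1.343, 0.427, 0.074, 1.607, -0.034, 1.111, -0.067], 'joint_velocities': [-0.001, 0.001, -0.002, 0.002, -0.001, 0.001, 0.001], 'tau': [-0.0, -93.58, 3.665, -45.421, -0.049, 0.02, 0.0], 'eef_pos': [248.843, 626.964, 180.481], 'orientation': [0.188, 0.982, -0.001, -0.0], 'wrist_force': [0.311, 0.249, -0.341], 'ft_torque': [0.008, -0.026, -0.007], 'gripper_force': 0.0, 'gripper_width': 93.772}
scene [[384.63358512   0.         322.17085118]
 [  0.         384.63358512 201.69778047]
 [  0.           0.           1.        ]] [1066.70154738  579.08999322  736.17168388] [ 0.32990685  0.81866656 -0.43264856 -0.18374376]
stand [([325.0, 267.0], 0.84)]
rail [([325.0, 200.0], 0.67)]Traceback (most recent call last):
  File "<stdin>", line 8, in <module>
ValueError: it knows: beaker, bench_holder, dropper_bottle, lens, lever_paddle, lever_pivot, load_weight, nut_grip, rail, shoe, small_weight, spare_specimen, specimen, stand
```

```bash
cat > h.py <<'E'
from bench import bot
import cv2,numpy as np
from scipy.spatial.transform import Rotation as R
def ray(p,px):
    K=np.array(p["camera_matrix"]);d=np.linalg.solve(K,[px[0],px[1],1.]);d=R.from_quat(p["orientation"]).apply(d)
    return np.array(p["eye"]),d/np.linalg.norm(d)
def atz(p,px,z):
    e,d=ray(p,px);return e+d*(z-e[2])/d[2]
def tri(rs):
    A=np.zeros((3,3));b=np.zeros(3)
    for e,d in rs:
        P=np.eye(3)-np.outer(d,d);A+=P;b+=P@e
    x=np.linalg.solve(A,b);return x,[np.linalg.norm(np.cross(x-e,d)) for e,d in rs]
def save(p,n,box=None,f=1):
    im=p["frame"][:,:,::-1]
    if box:im=im[box[1]:box[3],box[0]:box[2]]
    cv2.imwrite("pics/"+n,cv2.resize(im,None,fx=f,fy=f,interpolation=cv2.INTER_CUBIC))
E
python3 - <<'E'
from h import *
P={}
for n in("scene","top"):
    p=P[n]=bot.camera(n);save(p,n+"0.png")
print(P["top"]["eye"],P["top"]["orientation"],P["top"]["camera_matrix"])
Z=dict(stand=0,rail=225,specimen=22,spare_specimen=22,bench_holder=18,beaker=0,dropper_bottle=18,small_weight=18,load_weight=0)
for t in "stand rail lens shoe nut_grip lever_pivot lever_paddle specimen spare_specimen bench_holder beaker dropper_bottle small_weight load_weight".split():
    rs=[]
    for n,p in P.items():
        D=bot.spot_point(p,t)[:4]
        for d in D: print(t,n,np.round(d["point"]).tolist(),round(d["confidence"],2),np.round(atz(p,d["point"],Z[t])).tolist() if t in Z else "")
        if D:rs.append(ray(p,D[0]["point"]))
    if len(rs)==2:print("   tri",*[np.round(v,1) for v in tri(rs)])
E
```

```text
[ 3.99083213e+02 -1.35073823e+00  1.49944070e+03] [ 0.71154767 -0.70221995  0.01728482 -0.01697889] [[500.92876457   0.         314.34294033]
 [  0.         500.92876457 202.39677936]
 [  0.           0.           1.        ]]
stand scene [323.0, 266.0] 0.77 [513.0, 33.0, 0.0]
stand scene [341.0, 308.0] 0.29 [584.0, 168.0, 0.0]
stand top [303.0, 190.0] 0.92 [507.0, 34.0, 0.0]
   tri [509.1  32.1  -3.7] [2.5 2.5]
rail scene [326.0, 195.0] 0.8 [503.0, 27.0, 225.0]
rail scene [297.0, 243.0] 0.56 [673.0, 114.0, 225.0]
rail top [446.0, 192.0] 0.59 [491.0, -337.0, 225.0]
   tri [ 418.2 -245.1  113. ] [141.5 141.5]
lens scene [329.0, 233.0] 0.56 
shoe scene [335.0, 199.0] 0.73 
shoe scene [322.0, 266.0] 0.48 
shoe top [297.0, 182.0] 0.48 
shoe top [445.0, 190.0] 0.41 
shoe top [319.0, 185.0] 0.17 
   tri [506.2  49.1 227.6] [9. 9.]
nut_grip scene [444.0, 358.0] 0.7 
nut_grip scene [324.0, 184.0] 0.52 
nut_grip top [292.0, 175.0] 0.69 
nut_grip top [254.0, 159.0] 0.65 
   tri [511.8 232.4 -86.7] [169.8 169.8]
lever_pivot scene [316.0, 211.0] 0.66 
lever_pivot top [293.0, 160.0] 0.63 
   tri 
[... 996 characters left out ...]
 [502.0, -400.0, 0.0]
   tri [ 506.8 -403.2    6.4] [7. 7.]
dropper_bottle scene [338.0, 306.0] 0.93 [597.0, 170.0, 18.0]
dropper_bottle top [257.0, 159.0] 0.6 [598.0, 172.0, 18.0]
dropper_bottle top [290.0, 159.0] 0.23 [600.0, 74.0, 18.0]
dropper_bottle top [446.0, 191.0] 0.22 [509.0, -391.0, 18.0]
   tri [597.6 171.3  19.8] [0.4 0.4]
small_weight scene [261.0, 261.0] 0.77 [633.0, -84.0, 18.0]
small_weight top [341.0, 154.0] 0.52 [615.0, -79.0, 18.0]
   tri [622.8 -85.3   9.9] [8.6 8.6]
load_weight scene [444.0, 355.0] 0.98 [517.0, 409.0, 0.0]
load_weight scene [341.0, 266.0] 0.37 [477.0, 66.0, 0.0]
load_weight top [175.0, 182.0] 0.88 [527.0, 418.0, 0.0]
   tri [526.6 413.2  13.7] [0.9 0.9]
```

View pics/scene0.png

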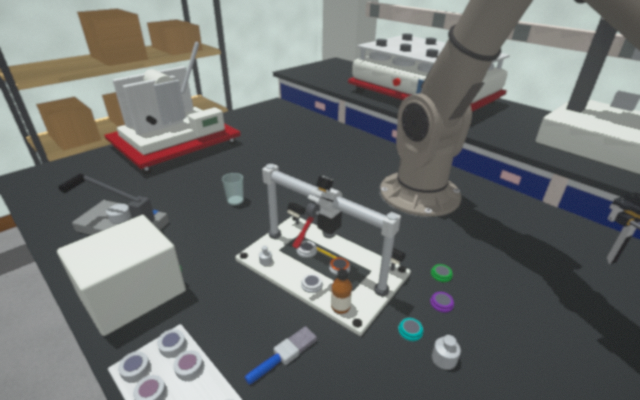

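View pics/top0.png

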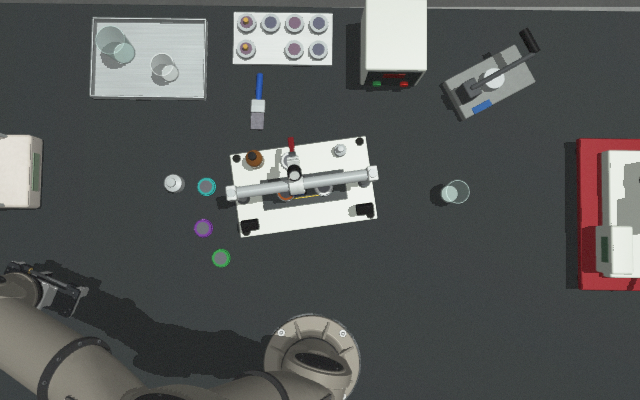

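The ringed discs that could be confused are orange at scene (339,267) and top (287,194), teal (410,328), purple (441,301), green (441,272), and the plain holders at (306,249) and (312,283). I choose the orange one under the rail and check it in a close crop.

```bash
python3 - <<'E'
from h import *
p=bot.camera("scene");a=p["frame"][155:335,225:425,::-1]
q=bot.camera("top");b=q["frame"][125:245,215:390,::-1]
a=cv2.resize(a,(600,540),interpolation=cv2.INTER_CUBIC)
cv2.imwrite("pics/c1.png",a)
# orange blobs
for n,p in(("scene",p),("top",q)):
    h=cv2.cvtColor(p["frame"],cv2.COLOR_RGB2HSV)
    for nm,lo,hi in(("orange",(3,110,90),(16,255,255)),("red",(0,150,80),(3,255,255))):
        m=cv2.inRange(h,lo,hi)
        k,l,s,c=cv2.connectedComponentsWithStats(m)
        print(n,nm,[(s[i].tolist(),np.round(c[i],1).tolist()) for i in range(1,k) if s[i][4]>4 ])
E
```

```text
scene orange [([115, 11, 5, 4, 7], [117.0, 12.0]), ([82, 13, 8, 11, 29], [85.0, 17.6]), ([117, 14, 17, 9, 44], [124.7, 18.0]), ([90, 17, 13, 16, 53], [97.1, 24.4]), ([107, 18, 6, 7, 14], [109.1, 21.1]), ([133, 19, 4, 3, 5], [134.8, 20.0]), ([117, 22, 4, 3, 6], [118.8, 23.2]), ([124, 23, 4, 3, 6], [125.3, 23.5]), ([170, 23, 5, 2, 6], [172.0, 23.3]), ([84, 25, 2, 5, 5], [84.6, 27.0]), ([117, 25, 9, 9, 21], [121.4, 28.9]), ([130, 24, 8, 5, 12], [134.0, 26.2]), ([101, 26, 18, 15, 77], [109.1, 33.2]), ([126, 27, 15, 17, 59], [133.8, 34.5]), ([151, 26, 10, 17, 35], [155.5, 34.0]), ([167, 26, 6, 10, 20], [169.4, 30.8]), ([176, 27, 4, 4, 6], [177.3, 28.8]), ([159, 29, 5, 4, 6], [160.8, 30.3]), ([97, 33, 5, 3, 6], [98.8, 34.0]), ([159, 33, 8, 8, 18], [162.9, 37.2]), ([178, 33, 4, 5, 8], [179.6, 34.6]), ([90, 34, 8, 5, 13], [93.2, 36.1]), ([123, 37, 6, 7, 14], [125.2, 40.6]), ([131, 37, 4, 2, 5], [132.8, 37.6]), ([91, 39, 4, 2, 5], [92.2, 39.4]), ([114, 38, 8, 6, 14], [117.5, 40.7]), ([185, 38, 3, 4, 6], [185.8, 39.8]), ([108, 40, 8, 7, 19], [111.1, 43.3]), ([89, 42, 4, 5, 8], [91.2, 43.5]), (
[... 1486 characters left out ...]
 red [([394, 79, 5, 6, 25], [396.2, 81.6]), ([105, 132, 12, 4, 13], [110.8, 133.4]), ([221, 134, 3, 5, 5], [221.6, 136.0]), ([106, 137, 5, 5, 5], [108.0, 139.0])]
top orange [([246, 150, 16, 16, 138], [254.2, 158.6]), ([278, 193, 15, 7, 38], [284.1, 196.8])]
top red [([400, 81, 8, 6, 41], [403.5, 83.7]), ([597, 174, 3, 3, 5], [597.8, 175.4]), ([597, 189, 2, 4, 5], [597.4, 190.6]), ([582, 230, 6, 4, 9], [584.2, 231.3]), ([585, 234, 5, 5, 9], [586.9, 235.9]), ([580, 239, 4, 6, 10], [581.6, 241.3]), ([584, 240, 10, 12, 24], [587.8, 246.0]), ([590, 248, 3, 3, 5], [590.8, 249.2]), ([590, 258, 5, 4, 8], [592.1, 259.1]), ([580, 262, 4, 7, 10], [581.4, 265.1]), ([585, 262, 2, 4, 5], [585.2, 263.8])]
```

View pics/c1.png

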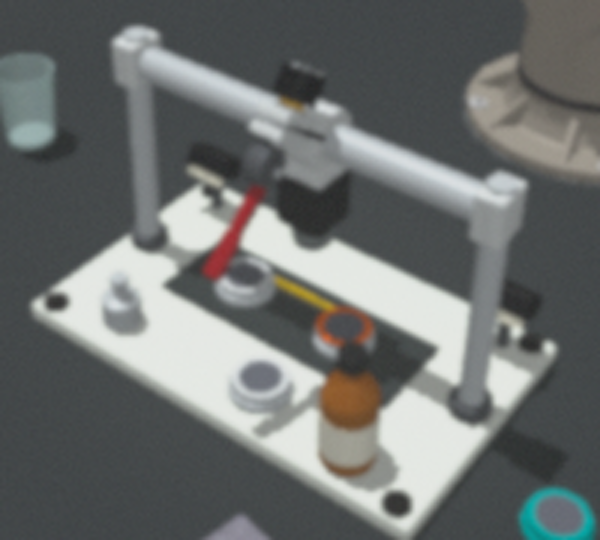

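arm_command(
  motion=[0, 0, -0.8, -1, 0, 0, -1.6, -2.5, 0, 0, -2.4, -4, 0, 0, -2.8, -4.9, 0, 0, -2.8, -4.9],
)

```text
time: 2.38
eef_pos: [249.3, 627.9, 322.7]
orientation: [-0.067, 0.998, 0.001, 0.0]
wrist_force: [0.9, -0.2, -0.1]
gripper_width: 93.9
gripper_force: 0.0
```

The crop shows the orange-ringed holder on the stage at scene (340,265), the spare at (306,248), the bench holder at (312,282) and the red paddle tip at (296,245). The arm now moves above the stand for wrist views.

arm_command(
  motion=[-0.2, -1.1, -0.3, 0, -0.5, -2.3, -0.8, 0, -0.8, -3.5, -1.5, 0, -1, -4.7, -1.5, 0, -1.3, -5.9, -1.5, 0, -1.5, -7.1, -1.5, 0, -1.8, -8.3, -1.5, 0, -2, -9.5, -1.5, 0, -2.3, -10.7, -1.5, 0, -2.5, -11.8, -1.5, 0],
)

```text
time: 3.62
eef_pos: [452.4, 57.5, 395.1]
orientation: [-0.066, 0.998, -0.0, -0.0]
wrist_force: [0.4, 0.4, -0.2]
gripper_width: 93.9
gripper_force: 0.0
```

arm_command(
  motion=[0, 0, 0, 0, 0, 0, 0, 0],
)

```text
time: 3.88
eef_pos: [452.1, 60.1, 395.4]
orientation: [-0.067, 0.998, -0.0, -0.001]
wrist_force: [0.0, 0.6, -0.5]
gripper_width: 94.2
gripper_force: 0.0
```

```bash
cat >> h.py <<'E'
def wpose(p,s):
    T=np.eye(4);T[:3,:3]=R.from_quat(s["orientation"]).as_matrix();T[:3,3]=s["eef_pos"];return T@np.array(p["T_tool_cam"])
def wray(p,s,px):
    K=np.array(p["camera_matrix"]);u=(np.array(px)-K[:2,2])/K[0,0];r=np.linalg.norm(u)
    d=np.array([*(u/r*np.sin(r)),np.cos(r)]);T=wpose(p,s);return T[:3,3],T[:3,:3]@d
def hit(r,z):
    e,d=r;return e+d*(z-e[2])/d[2]
def wproj(p,s,X):
    c=np.linalg.inv(wpose(p,s))@np.r_[X,1];r=np.arctan2(np.hypot(c[0],c[1]),c[2]);K=np.array(p["camera_matrix"])
    return K[:2,2]+K[0,0]*r*c[:2]/np.hypot(c[0],c[1])
E
cat > w.py <<'E'
import sys
from h import *
s=bot.observe();p=bot.camera("wrist");save(p,sys.argv[1])
print(s["time"],np.round(s["eef_pos"],1),s["orientation"]);print(np.round(p["T_tool_cam"],3).tolist(),p["camera_matrix"])
Z=dict(stand=0,rail=225,lens=115,shoe=225,nut_grip=285,lever_pivot=225,lever_paddle=170,specimen=22,spare_specimen=22,bench_holder=18)
for t,z in Z.items():
    for d in bot.spot_point(p,t)[:3]:
        print(t,np.round(d["point"]).tolist(),round(d["confidence"],2),z,np.round(hit(wray(p,s,d["point"]),z),1).tolist())
E
python3 w.py w1.png
```

```text
3.875 [452.1  60.1 395.4] [-6.69015047e-02  9.97759428e-01 -7.39066787e-05 -5.53600139e-04]
[[0.0, -0.96, -0.281, 81.819], [1.0, 0.0, -0.0, 0.538], [0.0, -0.281, 0.96, -203.486], [0.0, 0.0, 0.0, 1.0]] [[309.70691629   0.         322.38963035]
 [  0.         309.70691629 203.62055152]
 [  0.           0.           1.        ]]
stand [303.0, 184.0] 0.81 0 [510.1, 29.7, 0.0]
rail [291.0, 223.0] 0.8 225 [510.3, 27.8, 225.0]
lens [270.0, 188.0] 0.58 115 [496.1, -20.0, 115.0]
nut_grip [302.0, 260.0] 0.62 285 [529.9, 48.3, 285.0]
lever_pivot [245.0, 235.0] 0.55 225 [536.6, -32.4, 225.0]
lever_pivot [330.0, 189.0] 0.22 225 [459.7, 70.4, 225.0]
lever_paddle [309.0, 284.0] 0.65 170 [630.0, 62.7, 170.0]
specimen [330.0, 183.0] 0.78 22 [495.1, 81.8, 22.0]
specimen [456.0, 151.0] 0.67 22 [395.1, 321.1, 22.0]
specimen [434.0, 102.0] 0.6 22 [309.6, 255.9, 22.0]
spare_specimen [270.0, 189.0] 0.85 22 [522.5, -33.2, 22.0]
bench_holder [316.0, 231.0] 0.58 18 [597.2, 66.1, 18.0]
```

View pics/w1.png

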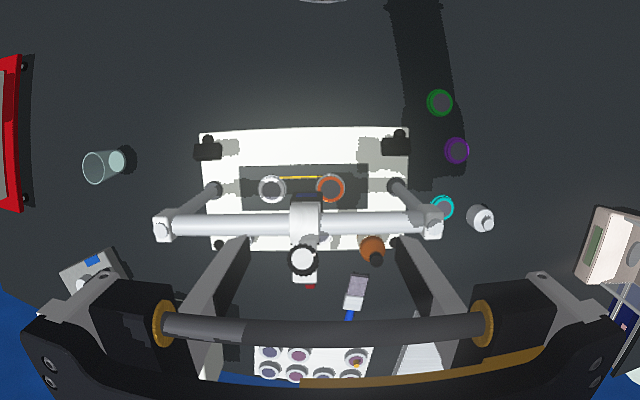

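The wrist view shows the full orange ring at (330,188), the spare at (271,188), the nut at (302,260) and the rail ends at (163,228) and (433,220). Next I fit the rings and the stand's yaw.

```bash
python3 - <<'E'
from h import *
s=bot.observe();p=bot.camera("wrist");im=p["frame"]
h=cv2.cvtColor(im,cv2.COLOR_RGB2HSV)
m=cv2.inRange(h,(3,110,90),(18,255,255));m[:, :310]=0;m[:,350:]=0;m[:165]=0;m[210:]=0
pts=np.argwhere(m)[:,::-1]
g=[hit(wray(p,s,q),37)[:2] for q in pts];c,r=cv2.minEnclosingCircle(np.array(g,np.float32));print("orange",len(g),np.round(c,1),r)
for nm,q,z in(("capL",(163,228),225),("capR",(433,220),225),("spare top",(271,187),37),("base fl",(202,134),18),("base fr",(408,127),18),("stage c1",(240,165),22),("stage c2",(368,162),22),("yellow L",(280,178),22),("yellow R",(318,178),22),("nut top",(302,258),295)):
    print(nm,np.round(hit(wray(p,s,q),z),1))
save(p,"w1c.png",(190,110,450,310),3)
E
```

```text
orange 223 [503.2  82.1] 24.678909301757812
capL [ 546.5 -156.2  225. ]
capR [482.5 213.8 225. ]
spare top [515.2 -29.1  37. ]
base fl [ 430.9 -181.3   18. ]
base fr [367.  213.1  18. ]
stage c1 [483.4 -96.2  22. ]
stage c2 [445.7 146.3  22. ]
yellow L [499.2 -15.5  22. ]
yellow R [489.6  56.7  22. ]
nut top [524.1  47.4 295. ]
```

View pics/w1c.png

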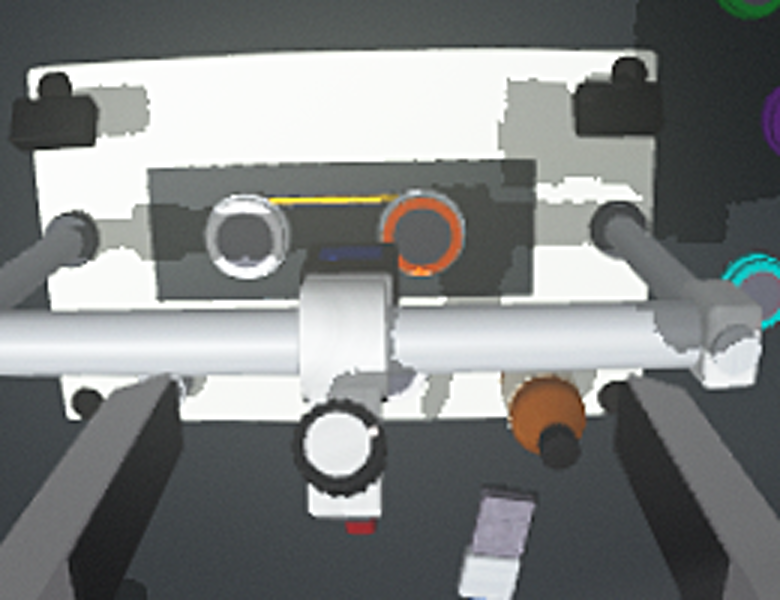

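```bash
python3 - <<'E'
from h import *
s=bot.observe();p=bot.camera("wrist");a=bot.camera("top");b=bot.camera("scene")
for t,qs in dict(nut_grip=[(292,175),(324,184)],lever_paddle=[None,(299,241)],lever_pivot=[(293,160),(316,211)]).items():
    rs=[]
    for q,c in((qs[0],a),(qs[1],b)):
        if q:rs.append(ray(c,q))
    for d in bot.spot_point(p,t)[:1]:
        rs.append(wray(p,s,d["point"]))
    if t=="lever_pivot":rs=rs[:2]
    print(t,*[np.round(v,1) for v in tri(rs)])
q=[hit(wray(p,s,x),225) for x in((193.3,224.3),(403.3,221.))];d=q[1]-q[0];print(q,np.degrees(np.arctan2(-d[0],d[1])))
psi=np.radians(9);u=np.array([-np.sin(psi),np.cos(psi)]);print(u@[503.2,82.1])
E
```

```text
nut_grip [530.2  50.5 280.2] [6.7 3.  4.2]
lever_paddle [627.4  64.5 174.6] [1.9 1.9]
lever_pivot [567.3  56.2 224. ] [2.3 2.3]
[array([ 533.09318807, -107.46042408,  225.        ]), array([489.13503762, 172.26383487, 225.        ])] 8.930886180176918
2.3713899546166406
```

arm_command(
  motion=[-0.7, -0.2, 0, 0, -1.48, -0.41, 0.5, -0.2, -1.48, -0.41, 1.5, -0.2, -1.48, -0.41, 1.5, -0.2],
)

```text
time: 5.28
eef_pos: [526.9, 49.0, 318.7]
orientation: [-0.078, 0.997, -0.001, -0.003]
wrist_force: [-0.8, -0.4, 2.0]
gripper_width: 94.0
gripper_force: 0.0
```

```bash
python3 w.py w2.png | grep -v spec; python3 -c "
import cv2;i=cv2.imread('pics/w2.png')[150:400,170:470];cv2.imwrite('pics/w2c.png',cv2.resize(i,(720,600)))"
```

```text
5.275 [526.9  49.  318.7] [-7.79024526e-02  9.96956953e-01 -9.33633343e-04 -2.67774483e-03]
[[0.0, -0.96, -0.281, 81.807], [1.0, 0.0, -0.0, 0.526], [0.0, -0.281, 0.96, -203.489], [0.0, 0.0, 0.0, 1.0]] [[309.70691629   0.         322.38963035]
 [  0.         309.70691629 203.62055152]
 [  0.           0.           1.        ]]
stand [315.0, 150.0] 0.87 0 [503.4, 31.8, 0.0]
stand [506.0, 197.0] 0.25 0 [525.0, 416.8, 0.0]
rail [305.0, 182.0] 0.96 225 [512.0, 29.7, 225.0]
nut_grip [320.0, 222.0] 0.77 285 [530.2, 47.7, 285.0]
nut_grip [328.0, 206.0] 0.55 285 [515.8, 52.2, 285.0]
lever_paddle [320.0, 267.0] 0.63 170 [631.0, 62.8, 170.0]
lever_paddle [331.0, 207.0] 0.61 170 [549.5, 62.8, 170.0]
bench_holder [244.0, 211.0] 0.58 18 [624.7, -75.2, 18.0]
bench_holder [327.0, 210.0] 0.55 18 [599.7, 68.4, 18.0]
```

View pics/w2c.png

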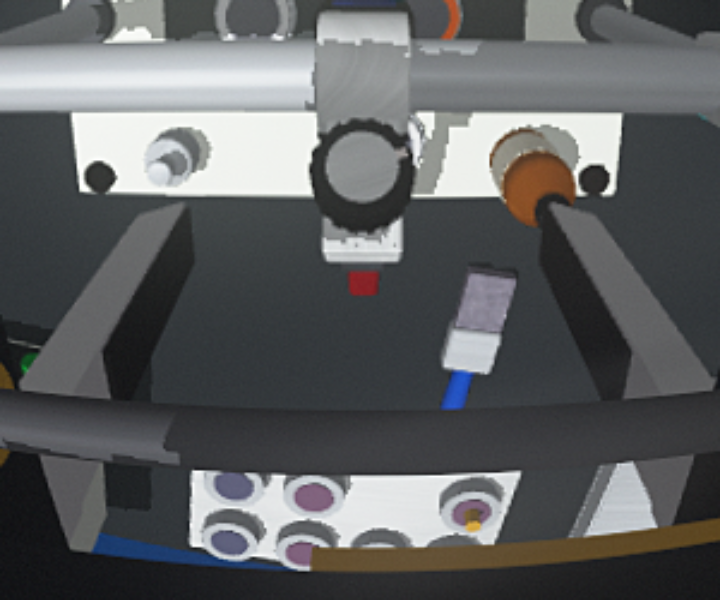

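The nut sits centred between the open fingers, with its index mark at crop (403,153). I descend, grip it, and slide the carriage by it.

arm_command(
  motion=[0, 0, 0.5, 0, 0, 0, 1, 0, 0, 0, 1, 0],
)

```text
time: 6.2
eef_pos: [527.6, 49.1, 270.1]
orientation: [-0.078, 0.997, -0.0, -0.001]
wrist_force: [0.3, 0.3, -0.2]
gripper_width: 94.2
gripper_force: 0.0
```

arm_command(
  motion=[0, 0, 0, 0, 0, 0, 0, 0, 0, 0, 0, 0, 0, 0, 0, 0],
  grip=255,
)

```text
time: 6.7
eef_pos: [528.6, 49.3, 271.5]
orientation: [-0.078, 0.997, 0.0, 0.0]
wrist_force: [0.1, -0.2, -0.2]
gripper_width: 57.4
gripper_force: 0.0
```

arm_command(
  motion=[0, 0, 0, 0, 0, 0, 0, 0, 0, 0, 0, 0, 0, 0, 0, 0],
)

```text
time: 7.2
eef_pos: [530.0, 49.2, 272.8]
orientation: [-0.078, 0.997, 0.0, 0.002]
wrist_force: [-2.1, -4.1, 32.7]
gripper_width: 17.9
gripper_force: 23.4
```

```bash
python3 w.py w3.png | grep nut; python3 - <<'E'
from h import *
s=bot.observe();print({k:np.round(s[k],2).tolist() for k in("eef_pos","wrist_force","ft_torque","gripper_width","gripper_force")})
p=bot.camera("scene");save(p,"s3.png");b=p["frame"][140:270,260:400,::-1]
a=cv2.imread("pics/w3.png")[130:330,230:410]
a=cv2.resize(a,(400,444));b=cv2.resize(b,(400,371));o=np.zeros((444,800,3),np.uint8);o[:,:400]=a;o[:371,400:]=b;cv2.imwrite("pics/c3.png",o)
E
```

```text
nut_grip [319.0, 242.0] 0.77 285 [531.4, 47.8, 285.0]
nut_grip [85.0, 125.0] 0.4 285 [470.7, -142.5, 285.0]
{'eef_pos': [530.47, 49.52, 274.74], 'wrist_force': [-9.38, -2.0, 42.93], 'ft_torque': [-0.46, 1.9, 0.02], 'gripper_width': 0.5, 'gripper_force': 22.95}
```

View pics/c3.png

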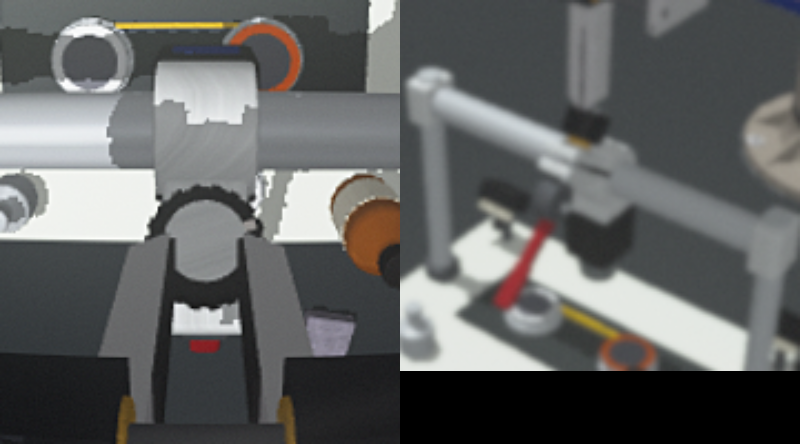

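```bash
python3 - <<'E'
from h import *
p=bot.camera("wrist")
mk=lambda x,y,z,q:dict(eef_pos=[x,y,z],orientation=q)
A=[(mk(452.1,60.1,395.4,[-.0669,.99776,0,-.0005]),(302,260)),(mk(526.9,49,318.7,[-.0779,.99696,-.0009,-.0027]),(320,222)),(mk(530.2,49.3,274,[-.078,.997,0,.002]),(319,242))]
rs=[wray(p,s,q) for s,q in A]
print(tri(rs));print(tri(rs[:2]))
# top-face centre from crops
rs=[wray(p,s,q) for s,q in [(A[0][0],(190+337/3,110+443/3)),(A[1][0],(170+362/2.4,150+165/2.4)),(A[2][0],(230+205/2.222,130+240/2.22))]]
print("face",tri(rs))
q=bot.camera("scene")
for d in bot.spot_point(q,"nut_grip")[:3]:print(d)
print(wproj(p,A[2][0],[530,49,274]))
s=bot.observe();print(np.round(s["eef_pos"],1),s["wrist_force"],s["gripper_width"])
E
```

```text
(array([529.25299442,  47.71178085, 288.89632129]), [np.float64(0.47012549726585934), np.float64(0.5014205438750109), np.float64(0.9587733032124569)])
(array([528.77477509,  47.82342094, 288.82425761]), [np.float64(0.0719839622623549), np.float64(0.07198396226233708)])
face (array([525.28219008,  48.28532358, 291.32473098]), [np.float64(0.6959022361220372), np.float64(0.4467000816352034), np.float64(1.085825826977339)])
{'point': [323.9, 188.0], 'confidence': 0.76}
{'point': [339.5, 305.9], 'confidence': 0.49}
[321.37918999 233.51960352]
[530.5  49.5 274.8] [-9.77930263 -2.01536198 42.83215471] 0.4213361098399174
```

```bash
python3 - <<'E'
from h import *
p=bot.camera("scene");s=bot.observe()
def pr(p,X):
    c=R.from_quat(p["orientation"]).inv().apply(np.array(X)-p["eye"]);return (p["camera_matrix"]@(c/c[2]))[:2]
im=p["frame"][:,:,::-1].copy();f=6;x0,y0=290,130
im=cv2.resize(im[y0:y0+90,x0:x0+100],None,fx=f,fy=f,interpolation=cv2.INTER_CUBIC)
t=s["eef_pos"]
for X,c in((t,(0,0,255)),(t+np.r_[0,0,19],(0,0,255)),(t+np.r_[0,0,78],(0,0,255)),((533,48.5,280),(0,255,0)),((525,48.5,291),(0,255,0)),((507,48,225),(255,0,0)),((567,57,225),(255,0,0))):
    q=(pr(p,X)-[x0,y0])*f;print(X,pr(p,X));cv2.drawMarker(im,tuple(int(v) for v in q),c,0,14,2)
w=bot.camera("wrist")["frame"][190:290,265:375,::-1];w=cv2.resize(w,None,fx=5,fy=5,interpolation=cv2.INTER_CUBIC)
w=cv2.resize(w[:,:],(200*2,364));o=np.zeros((540,800,3),np.uint8);o[:,:400]=im[:,60:460];o[:364,400:]=w
cv2.imwrite("pics/c4.png",o)
E
```

```text
[530.48073303  49.50305625 274.75651329] [324.75282901 185.30007247]
[530.48073303  49.50305625 293.75651329] [324.91309532 178.14987632]
[530.48073303  49.50305625 352.75651329] [325.43657626 154.7950527 ]
(533, 48.5, 280) [323.70452877 183.56661371]
(525, 48.5, 291) [326.28747184 178.20051278]
(507, 48, 225) [330.85645929 199.23589778]
(567, 57, 225) [315.3454683  210.66122767]
```

View pics/c4.png

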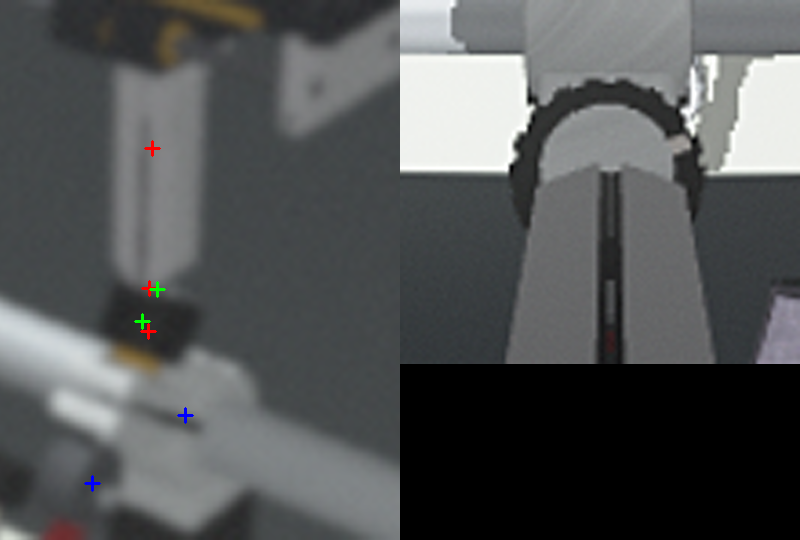

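The scene crop shows the finger ends about 19 mm above the reported TCP, resting on top of the nut at (533,48,280). I will lift, part-open and go about 20 mm deeper.

arm_command(
  motion=[0, 0, -0.4, 0, 0, 0, -0.4, 0, 0, 0, -0.4, 0, 0, 0, -0.4, 0, 0, 0, -0.4, 0, -0.1, 0, -0.4, 0, -0.1, 0, -0.4, 0, -0.1, 0, 0, 0, -0.1, 0, 0.4, 0],
  grip=92,
)

```text
time: 9.18
eef_pos: [533.6, 50.1, 250.7]
orientation: [-0.078, 0.997, 0.0, 0.0]
wrist_force: [-0.6, -0.4, -0.5]
gripper_width: 59.7
gripper_force: 0.0
```

arm_command(
  motion=[0, 0, 0, 0, 0, 0, 0, 0, 0, 0, 0, 0, 0, 0, 0, 0, 0, 0, 0, 0],
  grip=255,
)

```text
time: 9.8
eef_pos: [533.9, 50.0, 251.9]
orientation: [-0.078, 0.997, 0.0, 0.001]
wrist_force: [-0.2, -0.7, 6.6]
gripper_width: 33.4
gripper_force: 30.0
```

arm_command(
  motion=[0, 0.1, 0, 0, 0, 0.25, 0, 0, 0, 0.4, 0, 0, 0, 0.55, 0, 0, 0, 0.68, 0, 0, 0, 0.73, 0, 0, 0, 0.73, 0, 0, 0, 0.73, 0, 0],
)

```text
time: 10.8
eef_pos: [528.4, 86.1, 251.9]
orientation: [-0.078, 0.997, 0.0, 0.001]
wrist_force: [1.2, -1.0, 5.3]
gripper_width: 33.3
gripper_force: 30.0
```

```bash
python3 w.py w5.png; python3 - <<'E'
import cv2
i=cv2.imread('pics/w5.png')[130:330,220:420];cv2.imwrite('pics/w5c.png',cv2.resize(i,(600,600),interpolation=cv2.INTER_CUBIC))
E
```

```text
10.8 [528.4  86.1 251.9] [-7.79789927e-02  9.96954732e-01  1.47069412e-04  7.19834530e-04]
[[0.0, -0.96, -0.281, 81.807], [1.0, 0.0, -0.0, 0.525], [0.0, -0.281, 0.96, -203.485], [0.0, 0.0, 0.0, 1.0]] [[309.70691629   0.         322.38963035]
 [  0.         309.70691629 203.62055152]
 [  0.           0.           1.        ]]
stand [292.0, 153.0] 0.7 0 [509.7, 38.2, 0.0]
rail [255.0, 191.0] 0.8 225 [511.9, 31.1, 225.0]
shoe [508.0, 199.0] 0.16 225 [484.9, 245.2, 225.0]
nut_grip [323.0, 248.0] 0.81 285 [524.2, 86.3, 285.0]
lever_paddle [324.0, 288.0] 0.65 170 [623.5, 103.3, 170.0]
specimen [322.0, 157.0] 0.84 22 [505.4, 82.3, 22.0]
specimen [484.0, 114.0] 0.83 22 [395.4, 313.1, 22.0]
specimen [465.0, 53.0] 0.77 22 [312.4, 264.6, 22.0]
spare_specimen [242.0, 157.0] 0.73 22 [522.3, -32.1, 22.0]
spare_specimen [323.0, 249.0] 0.72 22 [644.6, 105.6, 22.0]
bench_holder [307.0, 214.0] 0.51 18 [594.1, 73.8, 18.0]
```

View pics/w5c.png

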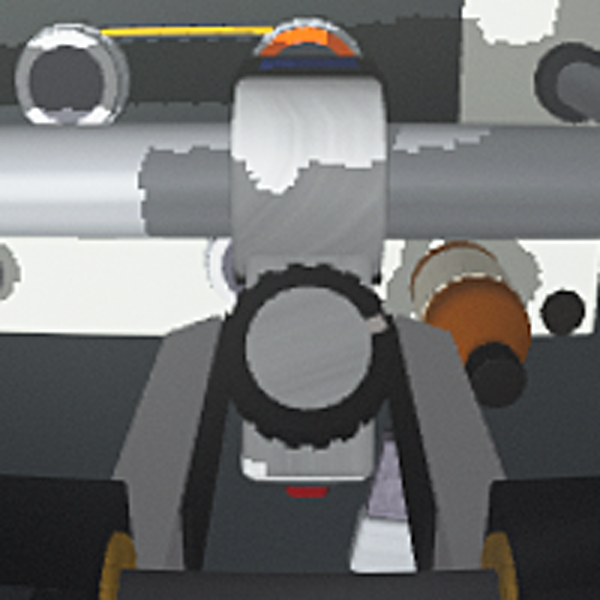

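The nut is held, its index mark is at (375,322), and the collar covers the orange ring symmetrically about column 308. First trial turn follows.

arm_command(
  motion=[0, 0, 0, 1, 0, 0, 0, 2, 0, 0, 0, 3, 0, 0, 0, 4, 0, 0, 0, 5, 0, 0, 0, 5],
)

```text
time: 12.1
eef_pos: [528.5, 85.9, 252.2]
orientation: [0.184, 0.983, 0.0, 0.001]
wrist_force: [-0.5, -2.4, 10.8]
gripper_width: 36.6
gripper_force: 31.1
```

```bash
python3 - <<'E'
from h import *
s=bot.observe();p=bot.camera("wrist")
print({k:np.round(s[k],2).tolist() for k in("eef_pos","wrist_force","ft_torque")})
# nut face in world: plane through centre; rectify around face centre
psi=np.radians(9);X=np.array([np.cos(psi),np.sin(psi),0]);Y=np.array([-np.sin(psi),np.cos(psi),0])
t=np.radians(35);c=np.array([528.4,86.1,0])+0;c[2]=280
ex=np.cos(t)*X+np.sin(t)*np.r_[0,0,1];a=-np.sin(t)*X+np.cos(t)*np.r_[0,0,1];f=c+13*a
print(wproj(p,s,f))
g=np.linspace(-25,25,300);M=np.array([[wproj(p,s,f+xx*ex+yy*Y) for yy in g] for xx in -g],np.float32)
o=cv2.remap(p["frame"],M[...,0],M[...,1],cv2.INTER_CUBIC)[:,::-1];cv2.imwrite("pics/n1.png",o[:,:,::-1])
E
```

```text
{'eef_pos': [528.52, 85.88, 252.23], 'wrist_force': [-0.53, -2.42, 10.77], 'ft_torque': [-0.31, 0.03, -0.35]}
[315.29506081 248.29261285]
```

View pics/n1.png

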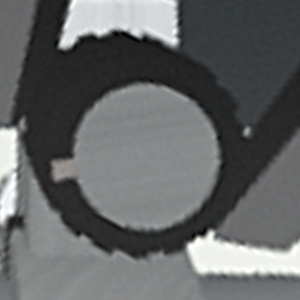

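The rectified nut face shows the index mark at (62,170) about centre (147,158). It moved roughly half as far as the tool turned. I have used all 10 views, so I will track the mark numerically from here.

```bash
cat > nut.py <<'E'
from h import *
psi=np.radians(9);X=np.array([np.cos(psi),np.sin(psi),0]);Y=np.array([-np.sin(psi),np.cos(psi),0]);t=np.radians(35)
ex=np.cos(t)*X+np.sin(t)*np.r_[0,0,1];a=-np.sin(t)*X+np.cos(t)*np.r_[0,0,1]
def nut(p,s,c=(528.4,86.1,280),png=None):
    f=np.array(c)+13*a;g=np.linspace(-25,25,300)
    M=np.array([[wproj(p,s,f+xx*ex+yy*Y) for yy in -g] for xx in -g],np.float32)
    o=cv2.remap(p["frame"],M[...,0],M[...,1],cv2.INTER_CUBIC)
    if png:cv2.imwrite("pics/"+png,o[:,:,::-1])
    G=cv2.GaussianBlur(cv2.cvtColor(o,cv2.COLOR_RGB2GRAY),(5,5),1)
    C=cv2.HoughCircles(cv2.GaussianBlur(G,(7,7),2),cv2.HOUGH_GRADIENT,1,200,param1=80,param2=15,minRadius=66,maxRadius=80)
    cx,cy,r=C[0][0] if C is not None else(147,158,73)
    th=np.radians(np.arange(0,360,2))
    v=np.array([[G[int(np.clip(cy-q*np.sin(h),0,299)),int(np.clip(cx+q*np.cos(h),0,299))] for q in(82,86,90)] for h in th]).mean(1)
    k=np.argsort(v)[::-1][:8]
    return (cx,cy,r),[(int(np.degrees(th[i])),int(v[i])) for i in k]
if __name__=="__main__":
    s=bot.observe();p=bot.camera("wrist")
    print(s["time"],np.round(s["joint_positions"],2),np.round(s["eef_pos"],1),nut(p,s))
E
python3 nut.py; python3 - <<'E'
from nut import *
p=bot.camera("wrist");p["frame"]=cv2.imread("pics/w5.png")[:,:,::-1].copy()
print(nut(p,dict(eef_pos=[528.4,86.1,251.9],orientation=[-.07798,.99695,.00015,.0007])))
E
```

```text
12.15 [-0.79  0.14  0.58  1.86 -0.08  1.17  1.01] [528.5  85.9 252.2] ((np.float32(147.5), np.float32(157.5), np.float32(72.0)), [(192, 151), (186, 147), (190, 147), (188, 145), (184, 138), (194, 109), (182, 98), (196, 56)])
((np.float32(146.5), np.float32(156.5), np.float32(73.1)), [(202, 153), (198, 150), (196, 149), (200, 146), (204, 138), (194, 130), (206, 84), (192, 71)])
```

arm_command(
  motion=[0, 0, 0, 0, 0, 0, 0, -1.5, 0, 0, 0, -3.2, 0, 0, 0, -4.9, 0, 0, 0, -6.6, 0, 0, 0, -8.3, 0, 0, 0, -10, 0, 0, 0, -11.5, 0, 0, 0, -11.5],
  grip=119,
)

```text
time: 13.38
eef_pos: [527.7, 86.1, 251.2]
orientation: [-0.406, 0.914, 0.0, -0.0]
wrist_force: [-0.5, -0.0, -0.7]
gripper_width: 50.0
gripper_force: 0.0
```

```bash
python3 nut.py
```

```text
13.375 [-0.69  0.14  0.46  1.85 -0.07  1.17  2.2 ] [527.7  86.1 251.2] ((np.float32(134.5), np.float32(157.5), np.float32(72.6)), [(192, 142), (186, 141), (188, 135), (190, 131), (194, 131), (184, 121), (196, 92), (182, 70)])
```

arm_command(
  motion=[0, 0, 0, 0, 0, 0, 0, 0, 0, 0, 0, 0, 0, 0, 0, 1.5, 0, 0, 0, 3.2, 0, 0, 0, 4.9, 0, 0, 0, 6.6, 0, 0, 0, 8.3, 0, 0, 0, 10, 0, 0, 0, 11.5],
  grip=255,
)

```text
time: 14.68
eef_pos: [528.4, 86.0, 251.8]
orientation: [0.186, 0.983, 0.0, 0.001]
wrist_force: [-6.2, -3.3, 10.5]
gripper_width: 36.4
gripper_force: 31.6
```

```bash
python3 nut.py
```

```text
14.675 [-0.79  0.14  0.58  1.86 -0.08  1.16  1.01] [528.4  86.  251.8] ((np.float32(148.5), np.float32(157.5), np.float32(72.6)), [(166, 147), (172, 146), (170, 145), (168, 145), (174, 140), (164, 117), (176, 87), (162, 62)])
```

arm_command(
  motion=[0, 0, 0, 1.5, 0, 0, 0, 3.5, 0, 0, 0, 3.5],
)

```text
time: 15.1
eef_pos: [528.2, 85.6, 251.7]
orientation: [0.362, 0.932, 0.0, 0.001]
wrist_force: [-0.6, -3.1, 6.2]
gripper_width: 38.3
gripper_force: 30.0
```

```bash
python3 nut.py
```

```text
15.1 [-0.83  0.14  0.61  1.86 -0.09  1.17  0.65] [528.2  85.6 251.7] ((np.float32(144.5), np.float32(159.5), np.float32(73.8)), [(166, 149), (160, 148), (162, 145), (164, 143), (168, 131), (158, 128), (156, 81), (170, 79)])
```

arm_command(
  motion=[0, 0, 0, 0, 0, 0, 0, -1.7, 0, 0, 0, -3.4, 0, 0, 0, -5.1, 0, 0, 0, -6.8, 0, 0, 0, -8.5, 0, 0, 0, -10.2, 0, 0, 0, -11.9, 0, 0, 0, -13.6, 0, 0, 0, -15],
  grip=136,
)

```text
time: 16.4
eef_pos: [527.6, 86.3, 251.0]
orientation: [-0.409, 0.913, 0.0, -0.0]
wrist_force: [-0.6, 0.3, -0.1]
gripper_width: 43.6
gripper_force: 0.4
```

arm_command(
  motion=[0, 0, 0, 0, 0, 0, 0, 0, 0, 0, 0, 1.7, 0, 0, 0, 3.4, 0, 0, 0, 5.1, 0, 0, 0, 6.8, 0, 0, 0, 8.5, 0, 0, 0, 10.2, 0, 0, 0, 11.9, 0, 0, 0, 13.6],
  grip=255,
)

```text
time: 17.65
eef_pos: [528.4, 85.9, 251.7]
orientation: [0.294, 0.956, 0.0, 0.001]
wrist_force: [4.2, -3.5, 2.4]
gripper_width: 37.8
gripper_force: 30.0
```

```bash
python3 nut.py
```

```text
17.65 [-0.81  0.14  0.6   1.86 -0.09  1.16  0.79] [528.4  85.9 251.7] ((np.float32(144.5), np.float32(156.5), np.float32(73.2)), [(146, 149), (140, 148), (144, 144), (142, 143), (138, 126), (148, 122), (136, 82), (150, 59)])
```

arm_command(
  motion=[0, 0, 0, 0, 0, 0, -0.2, 0, 0, 0, -0.3, 1.7, 0, 0, -0.3, 3.4, 0, 0, -0.3, 5.1, 0, 0, -0.3, 6.8, 0, 0, -0.3, 8, 0, 0, -0.3, 8],
  grip=119,
)

```text
time: 18.7
eef_pos: [527.7, 86.3, 266.6]
orientation: [0.653, 0.757, 0.0, -0.0]
wrist_force: [0.0, 0.7, -0.1]
gripper_width: 50.1
gripper_force: 0.0
```

arm_command(
  motion=[0, 0, 0.06, 0, 0, 0, 0.12, 0, 0, 0, 0.12, 0],
)

```text
time: 19.08
eef_pos: [527.6, 86.0, 259.9]
orientation: [0.653, 0.757, -0.0, -0.0]
wrist_force: [-0.2, -0.0, -0.0]
gripper_width: 50.1
gripper_force: 0.0
```

arm_command(
  motion=[0, 0, 0.04, 0, 0, 0, 0.08, 0, 0, 0, 0.08, 0],
)

```text
time: 19.45
eef_pos: [527.7, 86.1, 256.0]
orientation: [0.654, 0.757, -0.0, -0.0]
wrist_force: [-0.4, -0.0, 0.3]
gripper_width: 50.2
gripper_force: 0.0
```

arm_command(
  motion=[0, 0, 0.04, 0, 0, 0, 0.04, 0],
)

```text
time: 19.7
eef_pos: [527.7, 86.1, 254.0]
orientation: [0.654, 0.757, -0.0, -0.0]
wrist_force: [0.4, 0.6, -0.2]
gripper_width: 50.2
gripper_force: 0.0
```

arm_command(
  motion=[0, 0, 0, 0, 0, 0, 0, 0, 0, 0, 0, 0],
  grip=255,
)

```text
time: 20.08
eef_pos: [526.6, 85.9, 254.0]
orientation: [0.654, 0.757, -0.001, -0.001]
wrist_force: [-9.1, -1.0, 4.6]
gripper_width: 38.9
gripper_force: 30.0
```

arm_command(
  motion=[0, 0, 0, 1.5, 0, 0, 0, 3, 0, 0, 0, 4.5, 0, 0, 0, 6, 0, 0, 0, 6],
)

```text
time: 20.7
eef_pos: [527.0, 86.9, 253.9]
orientation: [0.856, 0.517, -0.001, -0.001]
wrist_force: [-2.9, 3.3, -2.5]
gripper_width: 38.9
gripper_force: 30.0
```

```bash
python3 nut.py; python3 -c "
from nut import *
s=bot.observe();print(s['ft_torque']);p=bot.camera('wrist');save(p,'w9.png')"
```

```text
20.7 [-0.95  0.15  0.75  1.86 -0.11  1.17 -0.64] [527.   86.9 253.9] ((np.float32(154.5), np.float32(173.5), np.float32(73.9)), [(126, 145), (119, 144), (122, 143), (124, 141), (128, 138), (118, 114), (290, 103), (304, 101)])
[ 0.80966763  0.91231279 -0.13627135]
```

arm_command(
  motion=[0, 0, 0, 0, 0, 0, 0, -1.7, 0, 0, 0, -3.4, 0, 0, 0, -5.1, 0, 0, 0, -6.8, 0, 0, 0, -8.5, 0, 0, 0, -10.2, 0, 0, 0, -11.9, 0, 0, 0, -13.6],
  grip=127,
)

```text
time: 21.92
eef_pos: [528.0, 85.9, 254.3]
orientation: [0.307, 0.952, 0.0, 0.0]
wrist_force: [0.2, 0.4, 1.0]
gripper_width: 47.3
gripper_force: 0.0
```

arm_command(
  motion=[0, 0, 0, 0, 0, 0, 0, 0, 0, 0, 0, 1.7, 0, 0, 0, 3.4, 0, 0, 0, 5.1, 0, 0, 0, 6.8, 0, 0, 0, 8.5, 0, 0, 0, 10.2, 0, 0, 0, 11.9, 0, 0, 0, 13.6],
  grip=255,
)

```text
time: 23.18
eef_pos: [526.4, 86.8, 253.1]
orientation: [0.858, 0.514, -0.001, -0.001]
wrist_force: [-4.8, 1.3, -10.0]
gripper_width: 38.9
gripper_force: 30.0
```

```bash
python3 nut.py
```

```text
23.175 [-0.94  0.15  0.75  1.86 -0.11  1.17 -0.65] [526.4  86.8 253.1] ((np.float32(158.5), np.float32(185.5), np.float32(73.9)), [(306, 153), (304, 151), (302, 149), (286, 149), (94, 146), (284, 145), (288, 145), (92, 144)])
```

arm_command(
  motion=[0, 0, 0, 0, 0, 0, 0, -1.7, 0, 0, 0, -3.4, 0, 0, 0, -5.1, 0, 0, 0, -6.8, 0, 0, 0, -8.5, 0, 0, 0, -10.2],
  grip=127,
)

```text
time: 24.1
eef_pos: [528.3, 86.1, 254.5]
orientation: [0.471, 0.882, 0.0, 0.0]
wrist_force: [0.3, 0.2, 0.8]
gripper_width: 47.2
gripper_force: 0.0
```

arm_command(
  motion=[0, 0, 0, 0, 0, 0, 0, 0, 0, 0, 0, 1.7, 0, 0, 0, 3.4, 0, 0, 0, 5.1, 0, 0, 0, 6.8, 0, 0, 0, 8.5, 0, 0, 0, 10.2, 0, 0, 0, 11.9, 0, 0, 0, 13.6],
  grip=255,
)

```text
time: 25.35
eef_pos: [528.0, 86.4, 254.6]
orientation: [0.936, 0.353, 0.0, -0.0]
wrist_force: [5.8, 4.6, 2.2]
gripper_width: 36.2
gripper_force: 29.3
```

```bash
python3 nut.py
```

```text
25.35 [-0.98  0.15  0.79  1.86 -0.12  1.17 -1.  ] [528.   86.4 254.6] ((np.float32(156.5), np.float32(182.5), np.float32(79.4)), [(50, 138), (54, 135), (52, 135), (56, 132), (58, 128), (48, 126), (59, 117), (276, 112)])
```

arm_command(
  motion=[0, 0, 0, 0, 0, 0, 0, 0, 0, 0, -0.5, 1, 0, 0, -1, 2.7, 0, 0, -1, 4.4, 0, 0, -1, 5.7, 0, 0, -1, 5.7],
  grip=119,
)

```text
time: 26.28
eef_pos: [527.7, 86.0, 304.1]
orientation: [0.998, 0.068, -0.0, 0.0]
wrist_force: [-0.2, -0.2, -0.1]
gripper_width: 50.2
gripper_force: 0.0
```

```bash
python3 w.py wA.png | grep -v spec; python3 -c "
from h import *
s=bot.observe();T=R.from_quat(s['orientation']);d=np.array([622.5,101,146])-s['eef_pos'];print(T.inv().apply(d)/50)"
```

```text
26.275 [527.7  86.  304.1] [ 9.97693609e-01  6.78782100e-02 -8.45218455e-05  6.90523891e-05]
[[0.0, -0.959, -0.283, 82.893], [1.0, 0.0, 0.001, -0.537], [-0.0, -0.283, 0.959, -203.486], [0.0, 0.0, 0.0, 1.0]] [[309.70691629   0.         322.38963035]
 [  0.         309.70691629 203.62055152]
 [  0.           0.           1.        ]]
stand [356.0, 178.0] 0.6 0 [514.0, 26.7, 0.0]
rail [378.0, 226.0] 0.73 225 [511.9, 29.3, 225.0]
shoe [323.0, 230.0] 0.95 225 [500.3, 81.7, 225.0]
nut_grip [322.0, 230.0] 0.85 285 [523.9, 85.8, 285.0]
nut_grip [549.0, 213.0] 0.29 285 [564.0, -121.6, 285.0]
lever_pivot [324.0, 163.0] 0.77 225 [566.2, 90.2, 225.0]
lever_paddle [324.0, 107.0] 0.84 170 [618.9, 97.0, 170.0]
bench_holder [336.0, 125.0] 0.95 18 [596.9, 74.5, 18.0]
[ 1.9172788  -0.03950736  3.1635981 ]
```

arm_command(
  motion=[0.9, 0, 0, 0.2, 1.88, 0.02, 0.3, 0.2, 1.88, 0.02, 1.5, 0.2, 1.88, 0.02, 2.6, 0.2, 1.88, 0.02, 3.16, 0.2, 1.88, 0.02, 3.16, 0.2],
)

```text
time: 27.58
eef_pos: [619.9, 97.6, 144.5]
orientation: [0.998, 0.057, -0.002, 0.001]
wrist_force: [0.7, -0.1, -0.1]
gripper_width: 49.9
gripper_force: 0.0
```

arm_command(
  motion=[0, 0, 0, 0, 0, 0, 0, 0, 0, 0, 0, 0, 0, 0, 0, 0, 0, 0, 0, 0],
  grip=255,
)

```text
time: 28.2
eef_pos: [621.0, 98.1, 146.4]
orientation: [0.998, 0.057, -0.0, -0.0]
wrist_force: [-1.8, 1.0, 2.6]
gripper_width: 15.7
gripper_force: 30.0
```

```bash
python3 w.py wB.png | egrep "paddle|pivot|nut"
```

```text
lever_pivot [323.0, 375.0] 0.86 225 [564.9, 91.9, 225.0]
lever_paddle [320.0, 256.0] 0.95 170 [615.6, 99.6, 170.0]
lever_paddle [366.0, 275.0] 0.41 170 [604.7, 67.0, 170.0]
```

arm_command(
  motion=[0, 0, 0, -0.4, 0.07, 0, -0.1, -0.4, 0.14, 0, -0.21, -0.4, 0.2, 0, -0.32, -0.4, 0.25, 0, -0.43, -0.4, 0.25, 0, -0.43, -0.4],
)

```text
time: 29.5
eef_pos: [633.8, 99.2, 168.2]
orientation: [0.997, 0.078, 0.0, -0.0]
wrist_force: [-1.1, 3.0, -1.3]
gripper_width: 15.8
gripper_force: 30.0
```

arm_command(
  motion=[0.04, 0, -0.12, 0, 0.06, 0, -0.25, 0, 0.06, 0, -0.25, 0],
)

```text
time: 29.88
eef_pos: [636.8, 99.7, 180.9]
orientation: [0.997, 0.078, 0.0, -0.0]
wrist_force: [0.7, 3.4, -2.1]
gripper_width: 15.3
gripper_force: 30.0
```

```bash
python3 w.py wC.png | egrep "paddle|pivot|nut"
```

```text
lever_pivot [568.0, 292.0] 0.61 225 [629.9, -101.4, 225.0]
lever_pivot [321.0, 352.0] 0.55 225 [567.5, 90.3, 225.0]
lever_paddle [320.0, 251.0] 0.94 170 [618.8, 99.2, 170.0]
```

arm_command(
  motion=[0.02, 0, -0.12, 0, 0.03, 0, -0.25, 0, 0.03, 0, -0.25, 0],
)

```text
time: 30.8
eef_pos: [637.6, 99.8, 193.0]
orientation: [0.997, 0.078, -0.0, -0.0]
wrist_force: [-2.3, 2.2, -0.1]
gripper_width: 15.3
gripper_force: 30.0
```

arm_command(
  motion=[-0.01, 0, -0.12, 0, -0.03, 0, -0.25, 0, -0.03, 0, -0.25, 0],
)

```text
time: 31.18
eef_pos: [636.4, 99.6, 205.8]
orientation: [0.997, 0.078, 0.0, -0.0]
wrist_force: [-0.8, 2.3, -0.8]
gripper_width: 15.3
gripper_force: 30.0
```

arm_command(
  motion=[-0.03, 0, -0.12, 0, -0.06, 0, -0.24, 0, -0.06, 0, -0.24, 0],
)

```text
time: 31.55
eef_pos: [633.2, 99.2, 217.6]
orientation: [0.997, 0.078, -0.0, -0.0]
wrist_force: [-0.9, 2.3, -1.4]
gripper_width: 15.6
gripper_force: 30.0
```

```bash
python3 - <<'E'
from h import *
s=bot.observe();p=bot.camera("wrist");save(p,"wD.png");h=cv2.cvtColor(p["frame"],cv2.COLOR_RGB2HSV)
for i in range(2):
    m=cv2.inRange(h,(0,120,50),(6,255,255))|cv2.inRange(h,(174,120,50),(180,255,255));m[:,:270]=0;m[:,380:]=0
    ys,xs=np.nonzero(m);print(len(xs),np.percentile(xs,[5,50,95]),np.percentile(ys,[1,50,99]))
    break
print(np.round(s["eef_pos"],1),np.round(s["wrist_force"],1))
piv=np.array([566,91.5,225]);X=np.array([.988,.156,0])
for e in(-40,-20,0,10,20,35):
    v=np.cos(np.radians(e))*X+np.sin(np.radians(e))*np.array([0,0,1.])
    print(e,np.round(wproj(p,s,piv+50*v)),np.round(wproj(p,s,piv+94*v)))
q=bot.camera("scene");h=cv2.cvtColor(q["frame"],cv2.COLOR_RGB2HSV);m=cv2.inRange(h,(0,130,60),(5,255,255))|cv2.inRange(h,(174,130,60),(180,255,255));m[:150]=0;m[260:]=0;m[:,:270]=0;m[:,:][:,360:]=0
ys,xs=np.nonzero(m);print("scene red",len(xs),xs.min(),xs.max(),ys.min(),ys.max(),xs.mean(),ys.mean())
def pr(p,X):
    c=R.from_quat(p["orientation"]).inv().apply(np.array(X)-p["eye"]);return (p["camera_matrix"]@(c/c[2]))[:2]
for e in(-40,-20,0,20):
    v=np.cos(np.radians(e))*X+np.sin(np.radians(e))*np.array([0,0,1.]);print(e,np.round(pr(q,piv+94*v)),np.round(pr(q,piv+20*v)))
E
```

```text
1805 [312. 322. 333.] [219. 259. 307.]
[633.2  99.2 217.6] [-0.9  2.3 -1.4]
-40 [319. 256.] [319. 207.]
-20 [319. 255.] [319. 197.]
0 [319. 262.] [319. 202.]
10 [319. 268.] [318. 211.]
20 [319. 277.] [318. 227.]
35 [318. 294.] [318. 263.]
scene red 36 300 323 217 227 312.69444444444446 222.13888888888889
-40 [306. 254.] [322. 225.]
-20 [302. 248.] [321. 223.]
0 [300. 238.] [321. 221.]
20 [301. 224.] [321. 218.]
```

arm_command(
  motion=[0.05, 0, 0.2, 0, 0.08, 0, 0.4, 0, 0.06, 0, 0.74, 0, -0.05, 0, 1.1, 0, -0.25, 0, 1.42, 0, -0.25, 0, 1.42, 0],
)

```text
time: 32.4
eef_pos: [620.4, 97.2, 144.5]
orientation: [0.997, 0.078, -0.0, 0.0]
wrist_force: [5.1, 1.7, -7.1]
gripper_width: 15.3
gripper_force: 30.0
```

arm_command(
  motion=[0, 0, 0, 0, 0, 0, 0, 0, 0, 0, -1, 0, 0, 0, -2.2, -1.5, 0, 0, -3.2, -3.2, -0.6, 0, -3.2, -4.9, -1.2, 0, -3.2, -6.6, -1.9, 0, -3.2, -8.3, -1.9, 0, -3.2, -10, -1.9, 0, -3.2, -11.7],
  grip=119,
)

```text
time: 33.65
eef_pos: [527.1, 82.3, 306.7]
orientation: [0.769, 0.639, 0.001, -0.0]
wrist_force: [1.0, -0.0, -0.2]
gripper_width: 50.4
gripper_force: 0.0
```

```bash
python3 nut.py; python3 -c "
from h import *
s=bot.observe();T=R.from_quat(s['orientation']);d=np.array([527.7,86.2,254.5])-s['eef_pos'];print(s['eef_pos'],s['orientation'],T.inv().apply(d)/50)
p=bot.camera('top')
for n in('lever_paddle','nut_grip'):print([(d['point'],d['confidence']) for d in bot.spot_point(p,n)[:3]])"
```

```text
33.65 [-0.89  0.1   0.67  1.79 -0.06  1.28 -0.38] [527.1  82.3 306.7] ((np.float32(174.5), np.float32(168.5), np.float32(74.7)), [(56, 241), (58, 240), (54, 237), (52, 226), (59, 226), (50, 185), (62, 180), (64, 117)])
[527.25150955  82.25608828 306.58977198] [ 7.65847927e-01  6.43021590e-01  4.31750989e-04 -2.25329669e-05] [ 0.07852129 -0.00535761  1.04184724]
[]
[]
```

arm_command(
  motion=[0.08, 0, 0.3, -1.7, 0.08, 0, 0.7, -3.4, 0.08, 0, 1.04, -5.1, 0.08, 0, 1.04, -6.8, 0.08, 0, 1.04, -7.5],
  grip=127,
)

```text
time: 34.48
eef_pos: [528.0, 86.2, 253.9]
orientation: [0.469, 0.883, -0.0, -0.0]
wrist_force: [-0.5, 0.6, 0.1]
gripper_width: 47.2
gripper_force: 0.4
```

arm_command(
  motion=[0, 0, 0, 0, 0, 0, 0, 0, 0, 0, 0, 1.7, 0, 0, 0, 3.4, 0, 0, 0, 5.1, 0, 0, 0, 6.8, 0, 0, 0, 8.5, 0, 0, 0, 10.2, 0, 0, 0, 11.9, 0, 0, 0, 13.6],
  grip=255,
)

```text
time: 35.72
eef_pos: [529.4, 85.9, 254.8]
orientation: [0.934, 0.358, 0.001, 0.001]
wrist_force: [0.0, -4.0, 7.2]
gripper_width: 36.3
gripper_force: 30.4
```

```bash
python3 nut.py
```

```text
35.725 [-0.95  0.15  0.76  1.86 -0.11  1.17 -0.99] [529.4  85.9 254.8] ((np.float32(168.5), np.float32(174.5), np.float32(71.7)), [(284, 185), (282, 174), (296, 173), (304, 168), (278, 167), (294, 166), (302, 161), (276, 161)])
```

arm_command(
  motion=[0, 0, 0, 0, 0, 0, 0, -1.7, 0, 0, 0, -3.4, 0, 0, 0, -5.1, 0, 0, 0, -6.8, 0, 0, 0, -8.5, 0, 0, 0, -10.2, 0, 0, 0, -11.9, 0, 0, 0, -13.6],
  grip=127,
)

```text
time: 36.9
eef_pos: [527.9, 86.4, 254.0]
orientation: [0.467, 0.884, -0.0, -0.0]
wrist_force: [0.2, -0.4, 0.5]
gripper_width: 47.2
gripper_force: 0.2
```

arm_command(
  motion=[0, 0, 0, 0, 0, 0, 0, 0, 0, 0, 0, 1.7, 0, 0, 0, 3.4, 0, 0, 0, 5.1, 0, 0, 0, 6.8, 0, 0, 0, 8.5, 0, 0, 0, 10.2, 0, 0, 0, 11.9, 0, 0, 0, 13.6],
  grip=255,
)

```text
time: 38.15
eef_pos: [528.5, 86.6, 254.8]
orientation: [0.934, 0.357, 0.001, -0.0]
wrist_force: [-3.1, -3.0, 7.4]
gripper_width: 36.5
gripper_force: 30.7
```

```bash
python3 nut.py
```

```text
38.15 [-0.95  0.15  0.75  1.86 -0.11  1.17 -1.  ] [528.5  86.6 254.8] ((np.float32(162.5), np.float32(178.5), np.float32(73.9)), [(352, 139), (354, 135), (350, 135), (348, 133), (346, 132), (344, 127), (282, 126), (270, 125)])
```

arm_command(
  motion=[0, 0, 0, 0, 0, 0, 0, -1.7, 0, 0, 0, -3.4, 0, 0, 0, -5.1, 0, 0, 0, -6.8, 0, 0, 0, -8.5, 0, 0, 0, -10.2, 0, 0, 0, -11.9, 0, 0, 0, -13.6],
  grip=127,
)

```text
time: 39.33
eef_pos: [528.0, 86.4, 254.0]
orientation: [0.468, 0.884, -0.0, -0.0]
wrist_force: [-0.0, 0.3, -0.3]
gripper_width: 47.0
gripper_force: 0.0
```

arm_command(
  motion=[0, 0, 0, 0, 0, 0, 0, 0, 0, 0, 0, 1.7, 0, 0, 0, 3.4, 0, 0, 0, 5.1, 0, 0, 0, 6.8, 0, 0, 0, 8.5, 0, 0, 0, 10.2, 0, 0, 0, 11.9, 0, 0, 0, 13.6],
  grip=255,
)

```text
time: 40.58
eef_pos: [529.2, 86.6, 254.5]
orientation: [0.934, 0.357, 0.001, 0.0]
wrist_force: [4.9, -2.1, -1.9]
gripper_width: 36.7
gripper_force: 29.5
```

arm_command(
  motion=[0, 0, 0, 0, 0, 0, 0, -1.7, 0, 0, 0, -3.4, 0, 0, 0, -5.1, 0, 0, 0, -6.8, 0, 0, 0, -8.5, 0, 0, 0, -10.2, 0, 0, 0, -11.9, 0, 0, 0, -13.6],
  grip=127,
)

```text
time: 41.7
eef_pos: [527.7, 86.4, 254.0]
orientation: [0.465, 0.885, -0.0, -0.0]
wrist_force: [0.6, -0.4, 0.1]
gripper_width: 47.2
gripper_force: 0.0
```

```bash
python3 nut.py
```

```text
41.7 [-0.8   0.14  0.58  1.86 -0.08  1.17  0.41] [527.7  86.4 254. ] ((np.float32(166.5), np.float32(161.5), np.float32(74.6)), [(318, 152), (324, 147), (322, 147), (320, 143), (316, 135), (326, 114), (314, 90), (328, 72)])
```

arm_command(
  motion=[0, 0, 0, 0, 0, 0, 0, 0, 0, 0, 0, 1.7, 0, 0, 0, 3.4, 0, 0, 0, 5.1, 0, 0, 0, 6.8, 0, 0, 0, 8.5, 0, 0, 0, 10.2, 0, 0, 0, 11.9, 0, 0, 0, 13.6],
  grip=255,
)

```text
time: 43.0
eef_pos: [528.5, 86.0, 255.1]
orientation: [0.934, 0.358, 0.0, 0.0]
wrist_force: [-7.8, -3.5, 11.4]
gripper_width: 36.5
gripper_force: 31.9
```

```bash
python3 nut.py;python3 -c "
from nut import *
s=bot.observe();p=bot.camera('wrist');save(p,'wE.png');nut(p,s,png='n2.png')"
```

```text
43.0 [-0.94  0.15  0.75  1.86 -0.11  1.17 -1.  ] [528.5  86.  255.1] ((np.float32(169.5), np.float32(182.5), np.float32(79.4)), [(286, 231), (288, 227), (290, 213), (284, 210), (292, 195), (282, 180), (280, 131), (294, 131)])
```

arm_command(
  motion=[0, 0, 0, 0, 0, 0, 0, -1.7, 0, 0, 0, -3.4, 0, 0, 0, -5.1, 0, 0, 0, -6.8, 0, 0, 0, -8.5, 0, 0, 0, -10.2, 0, 0, 0, -11.9, 0, 0, 0, -13.6],
  grip=127,
)

```text
time: 44.22
eef_pos: [527.9, 86.5, 254.0]
orientation: [0.467, 0.884, -0.0, -0.0]
wrist_force: [-1.2, -0.8, 0.6]
gripper_width: 47.0
gripper_force: 0.0
```

arm_command(
  motion=[0, 0, 0, 0, 0, 0, 0, 0, 0, 0, 0, 1.7, 0, 0, 0, 3.4, 0, 0, 0, 5.1, 0, 0, 0, 6.8, 0, 0, 0, 8.5, 0, 0, 0, 10.2, 0, 0, 0, 11.9, 0, 0, 0, 13.6],
  grip=255,
)

```text
time: 45.48
eef_pos: [529.3, 86.6, 254.6]
orientation: [0.934, 0.357, 0.001, 0.001]
wrist_force: [3.8, -3.0, -2.7]
gripper_width: 36.6
gripper_force: 29.9
```

arm_command(
  motion=[0, 0, 0, 0, 0, 0, 0, 0, 0, 0, -0.5, 1, 0, 0, -1, 2.7, 0, 0, -1, 4.4, 0, 0, -1, 5.7, 0, 0, -1, 5.7],
  grip=119,
)

```text
time: 46.35
eef_pos: [527.8, 86.5, 304.1]
orientation: [0.997, 0.074, -0.0, -0.0]
wrist_force: [-0.4, -1.0, 1.2]
gripper_width: 50.2
gripper_force: 0.0
```

```bash
python3 nut.py; python3 w.py wF.png | egrep -v "spare|bench"; python3 -c "
from h import *
s=bot.observe();T=R.from_quat(s['orientation']);d=np.array([621,98,146])-s['eef_pos'];print(T.inv().apply(d)/50)
p=bot.camera('wrist');h=cv2.cvtColor(p['frame'],cv2.COLOR_RGB2HSV)
m=cv2.inRange(h,(0,120,50),(6,255,255))|cv2.inRange(h,(174,120,50),(180,255,255));m[:,:280]=0;m[:,370:]=0;m[230:]=0
ys,xs=np.nonzero(m);print('red',len(xs),np.percentile(xs,[5,50,95]),np.percentile(ys,[2,50,98]))
piv=np.array([566,91.5,225]);X=np.array([.988,.156,0])
for e in(-60,-50,-40,-30,-20,0):
    v=np.cos(np.radians(e))*X+np.sin(np.radians(e))*np.array([0,0,1.])
    print(e,np.round(wproj(p,s,piv+30*v)),np.round(wproj(p,s,piv+94*v)))
"
```

```text
46.35 [-1.01  0.11  0.8   1.79 -0.08  1.27 -1.6 ] [527.8  86.5 304.1] ((np.float32(155.5), np.float32(179.5), np.float32(77.2)), [(262, 129), (260, 129), (258, 126), (264, 125), (266, 119), (256, 108), (268, 105), (248, 92)])
46.4 [527.8  86.5 304.1] [ 9.97207097e-01  7.46857959e-02 -1.94771165e-04 -2.03028490e-05]
[[0.0, -0.959, -0.283, 82.901], [1.0, 0.0, 0.001, -0.529], [-0.0, -0.283, 0.959, -203.486], [0.0, 0.0, 0.0, 1.0]] [[309.70691629   0.         322.38963035]
 [  0.         309.70691629 203.62055152]
 [  0.           0.           1.        ]]
stand [323.0, 109.0] 0.45 0 [619.7, 100.3, 0.0]
rail [375.0, 228.0] 0.84 225 [510.5, 31.4, 225.0]
rail [275.0, 118.0] 0.52 225 [601.6, 141.1, 225.0]
rail [322.0, 107.0] 0.35 225 [616.5, 100.2, 225.0]
lens [324.0, 161.0] 0.36 115 [552.2, 88.9, 115.0]
shoe [327.0, 228.0] 0.85 225 [504.0, 78.5, 225.0]
shoe [391.0, 181.0] 0.53 225 [558.9, 25.8, 225.0]
nut_grip [324.0, 227.0] 0.74 285 [526.6, 85.4, 285.0]
lever_pivot [325.0, 164.0] 0.92 225 [565.6, 90.1, 225.0]
lever_pivot [390.0, 182.0] 0.75 225 [557.9, 26.3, 225.0]
specimen [206.0, 268.0] 0.98 22 [311.9, 274.3, 22.0]
specimen [184.0, 220.0] 0.72 22 [400.4, 317.6, 22.0]
specimen [189.0, 154.0] 0.61 22 [520.4, 311.4, 22.0]
[1.87385141 0.04055441 3.16326373]
red 586 [318. 324. 330.] [ 95.7 116.  140. ]
-60 [323. 144.] [323. 113.]
-50 [323. 140.] [323. 101.]
-40 [323. 137.] [322.  90.]
-30 [323. 134.] [322.  80.]
-20 [323. 132.] [322.  72.]
0 [323. 131.] [322.  61.]
```

arm_command(
  motion=[0.9, 0, 0, 0, 1.87, 0.03, 0.3, 0, 1.87, 0.03, 1.5, 0, 1.87, 0.03, 2.6, 0, 1.87, 0.03, 3.2, 0, 1.87, 0.03, 3.2, 0],
)

```text
time: 47.75
eef_pos: [619.5, 98.3, 142.3]
orientation: [0.997, 0.073, -0.002, 0.001]
wrist_force: [-0.9, 0.2, 0.3]
gripper_width: 49.9
gripper_force: 0.0
```

arm_command(
  motion=[0, 0, 0, 0, 0, 0, 0, 0, 0, 0, 0, 0, 0, 0, 0, 0, 0, 0, 0, 0],
  grip=255,
)

```text
time: 48.38
eef_pos: [620.7, 98.5, 144.4]
orientation: [0.997, 0.073, 0.0, -0.0]
wrist_force: [-2.0, -0.4, 2.8]
gripper_width: 15.4
gripper_force: 30.0
```

```bash
cat > pos.py <<'E'
from h import *
s=bot.observe();p=bot.camera("wrist")
h=cv2.cvtColor(p["frame"],cv2.COLOR_RGB2HSV)
piv=np.array([566,91.5,225]);X=np.array([.988,.156,0])
m=cv2.inRange(h,(5,130,110),(16,255,255));k,l,st,c=cv2.connectedComponentsWithStats(m)
print(s["time"],np.round(s["eef_pos"],1),np.round(s["wrist_force"],1),[(np.round(c[i]).tolist(),st[i].tolist(),np.round(hit(wray(p,s,c[i]),37)[:2],1).tolist()) for i in range(1,k) if st[i][4]>15])
for t,z in(("lever_pivot",225),("shoe",225),("nut_grip",281),("specimen",22),("lens",115)):
    for d in bot.spot_point(p,t)[:2]:
        w=hit(wray(p,s,d["point"]),z);print(t,round(d["confidence"],2),np.round(w,1),"u",round(float(w[:2]@[-.1564,.9877]),1))
E
python3 pos.py
```

```text
48.375 [620.7  98.5 144.4] [-2.  -0.4  2.8] [([244.0, 222.0], [219, 203, 46, 46, 1260], [578.7, 179.3]), ([309.0, 304.0], [307, 299, 6, 9, 29], [485.6, 94.7]), ([335.0, 303.0], [333, 299, 5, 9, 31], [490.6, 64.2])]
lever_pivot 0.65 [565.4  90.2 225. ] u 0.7
nut_grip 0.38 [680.8 123.7 281. ] u 15.7
specimen 0.63 [409.7 317.6  22. ] u 249.6
specimen 0.57 [503.3  81.4  22. ] u 1.6
lens 0.17 [571.4  12.5 115. ] u -77.0
```

The orange ring shows equally on both sides of the camera block (columns 307–312 and 333–337), so the lens is centred. I now pull the lever in.

arm_command(
  motion=[0.1, 0, -0.13, 0, 0.2, 0, -0.27, 0, 0.26, 0, -0.38, 0, 0.31, 0, -0.5, 0, 0.35, 0, -0.62, 0, 0.38, 0, -0.75, 0],
)

```text
time: 49.42
eef_pos: [639.6, 101.4, 181.8]
orientation: [0.997, 0.073, -0.0, 0.0]
wrist_force: [0.9, -0.2, -10.9]
gripper_width: 15.1
gripper_force: 30.0
```

arm_command(
  motion=[0.01, 0, -0.13, 0, 0.02, 0, -0.26, 0, 0.02, 0, -0.26, 0],
)

```text
time: 49.8
eef_pos: [640.2, 101.5, 194.8]
orientation: [0.997, 0.073, -0.0, -0.0]
wrist_force: [-0.9, 0.6, -11.3]
gripper_width: 15.2
gripper_force: 30.0
```

```bash
python3 pos.py | head -2
```

```text
49.8 [640.2 101.5 194.8] [ -0.9   0.6 -11.3] [([256.0, 223.0], [234, 207, 41, 40, 892], [579.2, 177.1]), ([311.0, 294.0], [308, 289, 7, 9, 33], [486.8, 95.5]), ([334.0, 294.0], [332, 288, 5, 10, 30], [491.7, 63.6])]
shoe 0.46 [631.7  77.8 225. ] u -21.9
```

arm_command(
  motion=[-0.01, 0, -0.13, 0, -0.02, 0, -0.26, 0, -0.05, 0, -0.38, 0, -0.09, 0, -0.51, 0, -0.14, 0, -0.63, 0, -0.2, 0, -0.74, 0, -0.27, 0, -0.85, 0, -0.3, 0, -0.9, 0, -0.3, 0, -0.9, 0],
)

```text
time: 51.22
eef_pos: [627.3, 99.5, 241.9]
orientation: [0.997, 0.073, 0.002, -0.001]
wrist_force: [6.3, 3.3, 1.1]
gripper_width: 12.7
gripper_force: 30.0
```

```bash
cat > lev.py <<'E'
from h import *
s=bot.observe();p=bot.camera("wrist");save(p,"wl.png");h=cv2.cvtColor(p["frame"],cv2.COLOR_RGB2HSV)
m=cv2.inRange(h,(0,120,50),(6,255,255))|cv2.inRange(h,(174,120,50),(180,255,255));m[:,:280]=0;m[:,370:]=0
ys,xs=np.nonzero(m);print(s["time"],np.round(s["eef_pos"],1),np.round(s["wrist_force"],1),len(xs),np.percentile(xs,[5,50,95]),np.percentile(ys,[1,50,99]))
piv=np.array([566,91.5,225]);X=np.array([.988,.156,0])
for e in(0,20,30,35):
    v=np.cos(np.radians(e))*X+np.sin(np.radians(e))*np.array([0,0,1.]);print(e,np.round(wproj(p,s,piv+30*v)),np.round(wproj(p,s,piv+94*v)))
q=bot.camera("scene");h=cv2.cvtColor(q["frame"],cv2.COLOR_RGB2HSV);m=cv2.inRange(h,(0,130,60),(5,255,255))|cv2.inRange(h,(174,130,60),(180,255,255));m[:150]=0;m[260:]=0;m[:,:270]=0;m[:,360:]=0
ys,xs=np.nonzero(m);print("scene red",len(xs),len(xs) and (xs.min(),xs.max(),ys.min(),ys.max()))
def pr(p,X):
    c=R.from_quat(p["orientation"]).inv().apply(np.array(X)-p["eye"]);return (p["camera_matrix"]@(c/c[2]))[:2]
for e in(0,20,30,35):
    v=np.cos(np.radians(e))*X+np.sin(np.radians(e))*np.array([0,0,1.]);print(e,np.round(pr(q,piv+94*v)),np.round(pr(q,piv+20*v)))
E
python3 lev.py; python3 pos.py|head -1
```

```text
51.225 [627.3  99.5 241.9] [6.3 3.3 1.1] 1219 [313. 322. 331.] [221.   252.   288.82]
0 [321. 264.] [320. 185.]
20 [321. 272.] [320. 205.]
30 [321. 277.] [320. 223.]
35 [321. 280.] [320. 234.]
scene red 26 (np.int64(303), np.int64(323), np.int64(215), np.int64(218))
0 [300. 238.] [321. 221.]
20 [301. 224.] [321. 218.]
30 [303. 217.] [322. 217.]
35 [304. 213.] [322. 216.]
51.325 [627.4  99.5 241.6] [5.  2.6 1.5] [([264.0, 200.0], [244, 186, 35, 36, 682], [584.2, 175.8]), ([313.0, 272.0], [312, 269, 4, 6, 16], [484.3, 92.9])]
```

arm_command(
  motion=[-0.06, 0, -0.1, 0, -0.12, 0, -0.2, 0, -0.15, 0, -0.25, 0, -0.15, 0, -0.25, 0],
)

```text
time: 52.12
eef_pos: [618.5, 97.8, 253.0]
orientation: [0.997, 0.073, 0.0, -0.0]
wrist_force: [-0.4, -0.0, -0.4]
gripper_width: 0.6
gripper_force: 0.0
```

```bash
python3 lev.py; python3 pos.py|head -1
```

```text
52.125 [618.5  97.8 253. ] [-0.4 -0.  -0.4] 490 [311. 321. 332.] [208. 221. 236.]
0 [321. 248.] [320. 170.]
20 [321. 255.] [320. 187.]
30 [321. 260.] [319. 204.]
35 [321. 263.] [319. 214.]
scene red 45 (np.int64(303), np.int64(323), np.int64(213), np.int64(218))
0 [300. 238.] [321. 221.]
20 [301. 224.] [321. 218.]
30 [303. 217.] [322. 217.]
35 [304. 213.] [322. 216.]
52.225 [618.4  98.  252.5] [-0.3 -0.3 -1. ] [([265.0, 191.0], [245, 176, 35, 36, 653], [585.5, 175.5])]
```

arm_command(
  motion=[0, 0, -0.3, 0, 0, 0, -0.3, 0, 0.1, 0, -0.3, 0, 0.2, 0, -0.2, 0, 0.2, 0, 0.1, 0, 0.2, 0, 0.4, 0, 0.2, 0, 0.4, 0],
  grip=145,
)

```text
time: 53.4
eef_pos: [627.2, 99.5, 230.4]
orientation: [0.997, 0.073, -0.001, 0.0]
wrist_force: [0.6, -0.5, -0.0]
gripper_width: 40.8
gripper_force: 0.0
```

```bash
python3 lev.py|head -5
```

```text
53.4 [627.2  99.5 230.4] [ 0.6 -0.5 -0. ] 1369 [311. 322. 333.] [237. 263. 297.]
0 [321. 270.] [320. 188.]
20 [321. 279.] [320. 210.]
30 [321. 285.] [320. 230.]
35 [321. 288.] [320. 243.]
```

arm_command(
  motion=[0, 0, 0, 0, 0, 0, 0, 0, 0, 0, 0, 0, 0, 0, 0, 0],
  grip=255,
)

```text
time: 54.0
eef_pos: [628.3, 99.7, 232.4]
orientation: [0.997, 0.073, 0.0, -0.0]
wrist_force: [0.1, -0.2, 2.6]
gripper_width: 15.8
gripper_force: 30.0
```

arm_command(
  motion=[-0.04, 0, -0.06, 0, -0.08, 0, -0.12, 0, -0.1, 0, -0.16, 0],
)

```text
time: 54.38
eef_pos: [622.5, 98.8, 237.5]
orientation: [0.997, 0.073, -0.001, 0.001]
wrist_force: [11.5, 0.5, -38.2]
gripper_width: 15.4
gripper_force: 30.0
```

```bash
python3 lev.py
```

```text
54.375 [622.5  98.8 237.5] [ 11.5   0.5 -38.2] 1169 [312.  322.  332.6] [224.68 256.   288.  ]
0 [321. 261.] [320. 180.]
20 [321. 269.] [320. 200.]
30 [321. 275.] [320. 218.]
35 [321. 278.] [320. 230.]
scene red 21 (np.int64(304), np.int64(323), np.int64(213), np.int64(217))
0 [300. 238.] [321. 221.]
20 [301. 224.] [321. 218.]
30 [303. 217.] [322. 217.]
35 [304. 213.] [322. 216.]
```

arm_command(
  motion=[0.05, 0, 0.08, 0, 0.05, 0, 0.08, 0],
)

```text
time: 54.72
eef_pos: [623.9, 99.0, 235.3]
orientation: [0.997, 0.073, -0.002, 0.0]
wrist_force: [-11.7, -0.8, -1.0]
gripper_width: 15.6
gripper_force: 30.0
```

arm_command(
  motion=[0, 0, 0, 0, 0, 0, 0, 0, 0, 0, 0, 0, 0, 0, -0.6, 0, 0, 0, -1.6, 0, 0, 0, -2.6, 0, 0, 0, -3, 0, 0, 0, -3, 0],
  grip=119,
)

```text
time: 55.72
eef_pos: [626.4, 99.2, 387.5]
orientation: [0.997, 0.073, 0.001, -0.0]
wrist_force: [-0.9, 0.6, -1.0]
gripper_width: 50.0
gripper_force: 0.0
```

```bash
python3 lev.py; python3 pos.py; python3 nut.py
```

```text
55.725 [626.4  99.2 387.5] [-0.9  0.6 -1. ] 189 [316. 322. 329.] [178. 209. 225.]
0 [321. 209.] [321. 157.]
20 [321. 212.] [321. 166.]
30 [321. 215.] [321. 175.]
35 [322. 217.] [321. 180.]
scene red 45 (np.int64(303), np.int64(323), np.int64(213), np.int64(218))
0 [300. 238.] [321. 221.]
20 [301. 224.] [321. 218.]
30 [303. 217.] [322. 217.]
35 [304. 213.] [322. 216.]
55.825 [625.5  99.3 385.3] [-0.4 -1.4 -0.2] [([280.0, 175.0], [265, 165, 26, 27, 340], [589.1, 172.7]), ([313.0, 223.0], [310, 215, 8, 19, 61], [505.1, 100.4]), ([332.0, 222.0], [328, 215, 8, 18, 55], [512.2, 64.5])]
lever_pivot 0.57 [565.8  89.1 225. ] u -0.5
lever_pivot 0.52 [576.4  94.1 225. ] u 2.8
shoe 0.65 [500.4  84.  225. ] u 4.7
nut_grip 0.56 [519.1  88.  281. ] u 5.7
specimen 0.96 [398.9 317.9  22. ] u 251.6
specimen 0.65 [522.8 311.7  22. ] u 226.1
56.125 [-0.87  0.32  0.84  1.45 -0.23  1.48 -1.47] [625.5  99.3 385.6] ((np.float32(157.5), np.float32(208.5), np.float32(73.8)), [(262, 234), (260, 229), (264, 227), (258, 218), (256, 198), (266, 195), (298, 173), (300, 172)])
```

```bash
python3 -c "
from bench import bot
print(bot.finish_job())"
```

```text
the job is handed in; nothing more can be done
None
```

I handed the job in at about 56 s, with the lens over the orange-ringed holder, the nut screwed in about 300°, the lever pulled to its hard stop and the gripper clear; the call returned no verdict, and the clamp force could not be measured directly.

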